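# Snap the controller board onto its barbed standoffs

## Task

Take the circuit board off the tray by its heatsink and set it over the four barbed standoffs in the open blue housing, the corner with the yellow mark on the yellow post. Then push it down gently at its press pads, corner by corner, until every post has clicked through and the board lies fully home on all four shoulders; never push on the standoffs with more than about 20 N. Leave the other things on the bench where they are.

Things in the scene. Friction and masses are not known exactly. Their poses are not given: they have to be found in the camera images.
- board: Green circuit board: 150 x 110 x 3 mm, about 0.14 kg, origin at the centre of its underside, x along the 150 mm side, z up. A finned aluminium heatsink, 50 (x) x 30 (y) mm, top 31 mm above the underside, stands at its centre: grip it across its 30 mm. White connector along the +x end, black one at the -x end (up to 12 mm high). It starts flat on the tray, underside 20 mm above the table.
- housing: Blue open controller housing, 230 x 180 mm, walls 28 mm high, fixed to the table; origin under its centre, x along the 230 mm side. Inside, an aluminium plate floats on rubber mounts and carries four snap standoffs (post a yellow, the others white) at x = +-65, y = +-45 mm.
- tray: Black board tray, 190 x 150 x 8 mm with two rubber ribs whose tops are 20 mm above the table; fixed; origin under its centre.
- plate_mid (a point): Centre of the upper face of the floating aluminium plate (196 x 146 mm), 28 mm above the table when unloaded. It only goes straight down, about 1 mm for every 1.5 N (18 mm at most), and comes back slowly. So it sinks under a push, and pushing only down to the seated height measured beforehand does not click a post through.
- hole_a (a point): Centre, on the underside, of the board's square 10 mm hole a at its +x +y corner (board x = 65, y = 45 mm), the one with the yellow corner mark. Belongs on standoff a, the yellow post.
- hole_b (a point): Centre, on the underside, of the board's square 10 mm hole b (board x = 65, y = -45 mm). Belongs on standoff b.
- hole_c (a point): Centre, on the underside, of the board's square 10 mm hole c (board x = -65, y = -45 mm). Belongs on standoff c.
- hole_d (a point): Centre, on the underside, of the board's square 10 mm hole d (board x = -65, y = 45 mm). Belongs on standoff d.
- pad_a (a point): Round brass press pad of 16 mm diameter on the board's upper face, 30 mm from hole a along the board's long edge (board x = +35, y = +45 mm): the place to press for corner a. Free space for a shut pair of fingertips; the board tilts a few degrees as single corners go down.
- pad_b (a point): Round brass press pad of 16 mm diameter on the board's upper face, 30 mm from hole b along the board's long edge (board x = +35, y = -45 mm): the place to press for corner b. Free space for a shut pair of fingertips; the board tilts a few degrees as single corners go down.
- pad_c (a point): Round brass press pad of 16 mm diameter on the board's upper face, 30 mm from hole c along the board's long edge (board x = -35, y = -45 mm): the place to press for corner c. Free space for a shut pair of fingertips; the board tilts a few degrees as single corners go down.
- pad_d (a point): Round brass press pad of 16 mm diameter on the board's upper face, 30 mm from hole d along the board's long edge (board x = -35, y = +45 mm): the place to press for corner d. Free space for a shut pair of fingertips; the board tilts a few degrees as single corners go down.
- seat_a (a point): Top centre of the shoulder of standoff a (yellow, +x +y corner of the housing), where the board's underside comes to lie; 38 mm above the table with the plate unloaded, sinks with the plate. The shoulder is 18 mm wide and 10 mm high; above it a 7 mm pin, whose tapered tip ends 29 mm above the shoulder, with two springy barbs on its +x and -x sides. b, c and d are alike.
- seat_b (a point): The same point of white standoff b (+x -y corner). A board laid loosely over the pins stops on the barbs with its underside 8 to 10 mm above the shoulders. Pushing at one press pad takes roughly 8 to 15 N until that post clicks through; then the corner lies on its shoulder, held under the barbs.
- seat_c (a point): The same point of white standoff c (-x -y corner).
- seat_d (a point): The same point of white standoff d (-x +y corner).
- screwdriver: Red-handled screwdriver lying to the side of the work; bystander.
- specimen_jar: Closed specimen jar, 56 mm diameter, 75 mm tall; bystander.
- dish: White dish, 80 mm diameter, 18 mm high; bystander.
- puck: Orange polymer specimen disc, 40 mm diameter, 10 mm high; bystander.
- spindle: Upright steel cylinder, 24 mm diameter, 60 mm tall; bystander.
- cover: Blue housing cover, 200 x 160 x 20 mm, laid aside; bystander.
There are look-alikes about, which are no part of the job. There is more than one size of the board; the job needs the smallest.

How it is judged:
On the way:
1. the board lies over the standoffs with every hole on its own pin (horizontal distance between hole_a and seat_a below 0.006 m and z of hole_a in the frame of seat_a below 0.022 m and horizontal distance between hole_b and seat_b below 0.006 m and z of hole_b in the frame of seat_b below 0.022 m and horizontal distance between hole_c and seat_c below 0.006 m and z of hole_c in the frame of seat_c below 0.022 m and horizontal distance between hole_d and seat_d below 0.006 m and z of hole_d in the frame of seat_d below 0.022 m), for 0.2 s.
At the end, for the whole second after the job is handed in: Each hole a to d is within 4 mm (sideways) of its own standoff and the board's underside there is less than 1.5 mm above the shoulder (below the barbs); the board is at rest and released (horizontal distance between hole_a and seat_a below 0.004 m and z of hole_a in the frame of seat_a below 0.0015 m and horizontal distance between hole_b and seat_b below 0.004 m and z of hole_b in the frame of seat_b below 0.0015 m and horizontal distance between hole_c and seat_c below 0.004 m and z of hole_c in the frame of seat_c below 0.0015 m and horizontal distance between hole_d and seat_d below 0.004 m and z of hole_d in the frame of seat_d below 0.0015 m and linear speed of board below 0.01 m/s); the robot touches nothing.
It fails at once if the floating plate is pushed down more than 16 mm (a push of over 22 N) (z of plate_mid in the frame of housing below 0.012 m).
It fails at once if the board is struck or jammed hard against the standoffs or housing (contact forces together over 45 N) (contact force between board and housing above 45 N).
It fails at once if a bystander is moved more than 30 mm (distance of any of screwdriver, specimen_jar, dish, puck, spindle, cover from where it was at the start of the episode above 0.03 m).
It also fails if it takes over 70 s, if anything falls off the work surface, if the arm or the gripper's body presses on something with over 40 N, if the wrist force passes 120 N, or if a joint passes its speed limit or range.

## Robot

A 7-joint arm with a two-finger parallel gripper is mounted at the origin on the work surface. World frame = base frame: x ahead of the robot, y to its left, z up, the work surface at z = 0. Lengths are in m, angles in rad, forces in N, time in s.
With the tool pointing down it reaches from about 0.425 to 0.925 m from the base axis. Payload 6.8 kg.
Tool frame: the origin (TCP) lies midway between the tips of the shut fingers; the grasp point (between the pads) lies 19 mm behind it; z points along the fingers, x is the direction in which the jaws open and shut, and the axes are right-handed (so a half turn about z gives the same grasp; the last joint's range is limited). The gripper opens to 85 mm and grips with 20 to 120 N. Pads are 22 mm wide; open, the fingers measure 114 mm over their backs; the gripper's body (76 mm by 85 mm) begins 54 mm behind the grasp point. The pads swing forward as they close: fully open they stand 13 mm farther back than shut.
Start: joints at [1.005, 0.477, 0.022, 1.555, -0.011, 1.109, -0.083], TCP at [0.298, -0.606, 0.231] pointing down, gripper open.
Joint ranges: [-2.96, 2.96], [-0.34, 2.1], [-1.41, 1.46], [0.24, 2.44], [-1.37, 4.51], [0.17, 1.92], [-2.96, 2.96]. Speed limits (rad/s): [2.39, 2.39, 3.14, 3.14, 3.14, 3.14, 3.14].

## Interface

Orientations are given as a unit quaternion [w, x, y, z].
In Python, from station import bot, imaging, nets gives the robot as it stands. The module is installed in compiled form; this text tells all that it offers.
- The arm moves only by the tool apply_moves, never from a script. Its argument "moves" is text: rows parted by semicolons, each of 7 numbers parted by spaces: the gripper command: -1 is fully open, 1 is shut, values between are in proportion, then the shift along the tool's x, y, z normalised to -1 to 1, where 1 is 120 mm, then the turn, a rotation vector about the tool's x, y, z normalised to -1 to 1, where 1 is 4 degrees. In form: hand dx dy dz rx ry rz; .... A call has 1 to 12 rows; each row shifts and turns the commanded pose from where the row before left it, along the tool's axes as they then stand; what a row does not reach is not made up. A row lasts 1/12 s, in which the tool goes at most 41.7 mm and 7.16 degrees, less where a joint would pass 70% of its speed; a pose out of reach is approached as far as the arm can. A call with a number of a shift or a turn outside -1 to 1 is refused whole. A call with a gripper value outside its range is refused whole. The fingers move at their own pace and stop on an object; "force" is the grip in N (left out, the last holds). Time passes only in rows, so rows that do not move let the fingers close. It gives the time, the measured TCP pose, the force and the opening at its end, in the units of the state.
- bot.get_obs(): the state, without advancing time (a new reading comes with each control period).
- imaging.read_camera(name): name is "scene" or "top"; returns a dict with "image" (400x640x3 uint8, red, green, blue), "fx", "fy", "cx", "cy" (pixels), "view" (4x4, takes a point from world to camera coordinates). Camera axes: x right, y down, z forward; pixel columns grow to the right and rows downward; lengths in m; the calibration is good to about 2 mm. A picture is of the moment at which its call begins. There is no depth.
- bot.hand_in(): hands the job in, once; it reports no verdict.
Trained networks look in a picture, given as the dict that the camera call returned (one of the last four; its "shot" number tells which), for a name from the list of things; names that differ only in an ending like _2 or _b are one class to them, and where a whole thing is asked for, a point or a joint stands for the part that bears it (a point fixed in the world has none). Each returns a list of dicts, best first, with "score" (0 to 1); they miss things now and then, are a little off and sometimes report something else, mostly with a low value. They report only what shows in the picture. A call takes as long as a camera call. They do not tell look-alikes from the thing itself.
- nets.spot_in(picture, name): "rect" ([left, top, right, bottom] in pixels, round what is visible of it).
- nets.outline_of(picture, name): "region" (400x640 bool, what is visible of it) and "rect" ([left, top, right, bottom] in pixels, round what is visible of it).
- nets.spot_point(picture, name): "location" ([column, row] in pixels: a listed point, or the origin of a listed thing).
The state is a dict: "t": time; "q": joint angles; "joint_vel": joint speeds; "joint_torque": joint torques, N m; "eef_pos": TCP position; "tool_rot": TCP orientation; "contact_force": force on the tool from outside, world axes, zero at the start; "torque": the same for the moment, N m; "gripper_width": opening from 0.0 (shut) to 1.0 (fully open).
Only numpy, scipy, OpenCV 4.12 (cv2) and the standard library are available. Lean on these libraries where they do the work, as an engineer would, in place of code of your own. Each camera call takes 0.05 s, during which the arm holds its last target.

## Working session

There is one attempt and no reset: what is moved stays moved. The work goes in short steps, Python scripts to look and compute and a tool call to move; the robot and the scene stay as the last step left them, time stands still between calls to the robot, and variables do not carry over. Pictures are saved under pics/ and viewed, and the job is handed in when it is done.

Besides the shell and the picture viewer there is one more tool, called after "Emit:" as name(argument=value, ...) on one line, values as JSON. apply_moves: Moves the arm, as the interface text tells. Scaled input: -1 to 1 covers 120 mm each way for a shift and 4 degrees each way for a turn. Its arguments: {"type":"object","properties":{"moves":{"type":"string"},"force":{"type":"number"}},"required":["moves"]}

```bash
mkdir -p pics; ls
cat > h.py <<'E'
import numpy as np, cv2
from station import bot, imaging, nets
def cam(n,save=None):
    p=imaging.read_camera(n)
    if save: cv2.imwrite('pics/'+save,p['image'][:,:,::-1])
    return p
def px2w(p,uv,z):
    V=p['view'];R=V[:3,:3];t=V[:3,3];c=-R.T@t
    d=R.T@np.array([(uv[0]-p['cx'])/p['fx'],(uv[1]-p['cy'])/p['fy'],1.])
    return c+d*(z-c[2])/d[2]
def w2px(p,X):
    c=p['view'][:3,:3]@np.array(X)+p['view'][:3,3]
    return np.array([p['fx']*c[0]/c[2]+p['cx'],p['fy']*c[1]/c[2]+p['cy']])
E
python3 - <<'E'
from h import *
np.set_printoptions(precision=4,suppress=True)
print(bot.get_obs())
for n in ['top','scene']:
    p=cam(n,n+'0.png')
    V=p['view'];print(n,p['fx'],-V[:3,:3].T@V[:3,3])
    for k in ['board','housing','tray']:
        for d in nets.spot_in(p,k)[:4]: print(k,d['score'],np.round(d['rect']))
    Z=dict(hole_a=.02,hole_b=.02,hole_c=.02,hole_d=.02,seat_a=.038,seat_b=.038,seat_c=.038,seat_d=.038,board=.02,housing=0,tray=0,plate_mid=.028)
    for k,z in Z.items():
        for d in nets.spot_point(p,k)[:4]: print(k,round(d['score'],2),np.round(d['location'],1),px2w(p,d['location'],z))
E
```

```text
pics
{'t': 0.0, 'q': array([ 1.0049,  0.4778,  0.0223,  1.5565, -0.0115,  1.1093, -0.0831]), 'joint_vel': array([-0.0009, -0.0005, -0.001 ,  0.0016, -0.0018, -0.0013, -0.0009]), 'joint_torque': array([ -0.0004, -59.6448,   1.6077, -28.12  ,   0.0125,   0.0094,
        -0.0001]), 'eef_pos': array([ 0.2981, -0.605 ,  0.2303]), 'tool_rot': array([-0.0004,  0.8491, -0.5282, -0.0008]), 'contact_force': array([1.0059, 0.3536, 0.4968]), 'torque': array([-0.0228,  0.015 , -0.0099]), 'gripper_width': 1.0026258753106367}
top 519.9514946208478 [0.3206 0.0058 1.4562]
board 0.91 [362. 174. 406. 233.]
board 0.74 [188. 257. 273. 348.]
board 0.73 [416. 256. 473. 335.]
housing 0.59 [222. 147. 300. 242.]
tray 0.65 [358. 166. 413. 236.]
tray 0.57 [253. 120. 266. 133.]
tray 0.28 [224. 158. 296. 234.]
hole_a 0.88 [375.3 179. ] [ 0.5744 -0.1393  0.02  ]
hole_a 0.78 [400.5 224.8] [ 0.446  -0.2074  0.02  ]
hole_a 0.78 [468.7 331.9] [ 0.1577 -0.3855  0.02  ]
hole_a 0.77 [422.2 264. ] [ 0.3386 -0.2648  0.02  ]
hole_b 0.88 [375.3 179. ] [ 0.5744 -0.1393  0.02  ]
hole_b 0.78 [400.5 224.8] [ 0.446  -0.2074  0.02
[... 3259 characters left out ...]
08 0.038 ]
seat_c 0.95 [358.8 183.6] [0.4459 0.1604 0.038 ]
seat_c 0.79 [376.8 215.6] [0.5888 0.1248 0.038 ]
seat_c 0.66 [386.9 177.2] [0.4626 0.25   0.038 ]
seat_c 0.58 [405. 208.] [0.6023 0.2108 0.038 ]
seat_d 0.95 [358.8 183.6] [0.4459 0.1604 0.038 ]
seat_d 0.79 [376.8 215.6] [0.5888 0.1248 0.038 ]
seat_d 0.66 [386.9 177.2] [0.4626 0.25   0.038 ]
seat_d 0.58 [405. 208.] [0.6023 0.2108 0.038 ]
board 0.93 [181.6 209.9] [ 0.2742 -0.3264  0.02  ]
board 0.83 [347.3 148.6] [0.2538 0.2434 0.02  ]
board 0.73 [266.8 242.7] [ 0.5148 -0.1746  0.02  ]
housing 0.81 [380.4 203.9] [0.5185 0.1901 0.    ]
tray 0.74 [165.3 275.6] [ 0.4729 -0.4394  0.    ]
plate_mid 0.75 [380.3 196.7] [0.5179 0.1876 0.028 ]
```

View pics/top0.png

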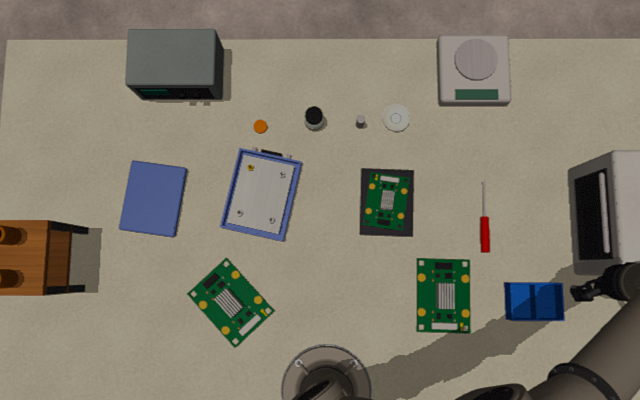

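View pics/scene0.png

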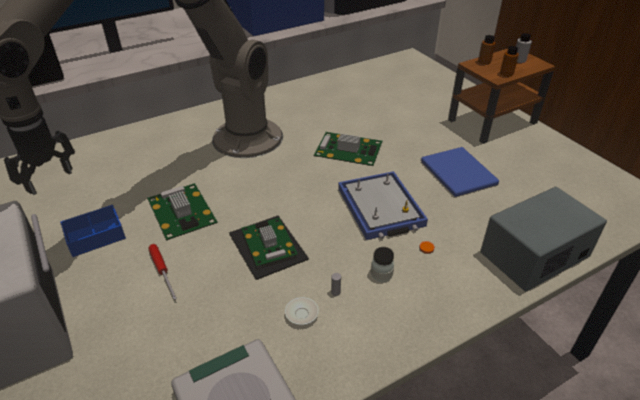

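Run:
```python
import cv2
a=cv2.imread('pics/top0.png');b=a[140:250,210:430]
cv2.imwrite('pics/topc.png',cv2.resize(b,None,fx=3.6,fy=3.6,interpolation=2))
a=cv2.imread('pics/scene0.png');b=a[120:290,140:440]
cv2.imwrite('pics/scenec.png',cv2.resize(b,None,fx=2.6,fy=2.6,interpolation=2))
```

```text
(no output)
```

View pics/topc.png

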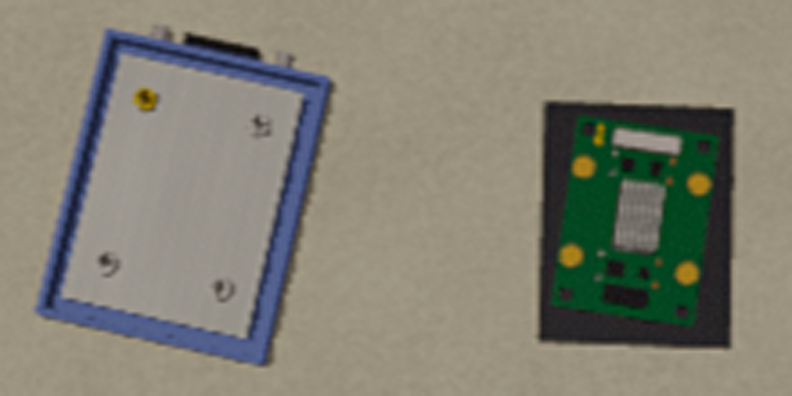

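View pics/scenec.png

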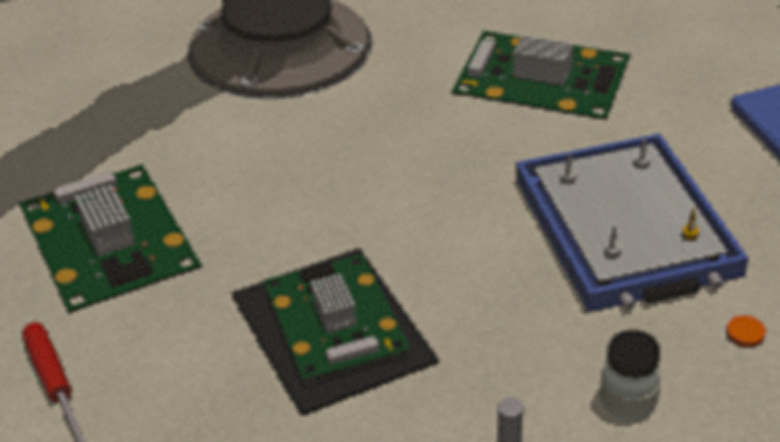

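The top view shows the small board on the tray: yellow mark near (376,177), white connector away from the robot, heatsink near (388,200). In the housing, the yellow post is near (251,168). The two larger boards lie nearer the robot. Next I fit both poses with the pads, holes, seats and blue rim from both cameras.

```bash
cat > fit.py <<'E'
from h import *
from scipy.optimize import least_squares, minimize
np.set_printoptions(precision=4,suppress=True)
def P2(pose,pts,z0):
    x,y,a=pose;c,s=np.cos(a),np.sin(a)
    pts=np.atleast_2d(pts)
    return np.c_[x+c*pts[:,0]-s*pts[:,1], y+s*pts[:,0]+c*pts[:,1], z0+pts[:,2]]
PADS=np.array([[35,45,3],[35,-45,3],[-35,-45,3],[-35,45,3]])/1000.
HOLES=np.array([[65,45,3],[65,-45,3],[-65,-45,3],[-65,45,3]])/1000.
SEATS=np.array([[65,45,38],[65,-45,38],[-65,-45,38],[-65,45,38]])/1000.
def brass(p,uv,r=7):
    im=cv2.cvtColor(p['image'],cv2.COLOR_RGB2HSV)
    H,S,V=[im[...,i].astype(int) for i in range(3)]
    m=((H>14)&(H<30)&(S>150)&(V>90)).astype(np.uint8)
    n,l,st,ce=cv2.connectedComponentsWithStats(m)
    best=[(np.hypot(*(ce[i]-uv)),i) for i in range(1,n) if st[i,4]>=8]
    if not best: return None
    d,i=min(best)
    return (ce[i],st[i,4]) if d<r else None
def fitpts(obs,init,z0):
    # obs: list (p, model pt, uv)
    f=lambda q:np.concatenate([w2px(p,P2(q,m,z0)[0])-uv for p,m,uv in obs])
    r=least_squares(f,init,loss='soft_l1',x_scale=[.01,.01,.1])
    return r.x,f(r.x).reshape(-1,2)
def boardfit(p,init,z0,verbose=True):
    obs=[]
    for _ in range(2):
        obs=[]
        for m in PADS:
            b=brass(p,w2px(p,P2(init,m,z0)[0]))
            if b: obs.append((p,m,b[0]))
        if len(obs)<2: return None
        init,res=fitpts(obs,init,z0)
    if verbose: print('pads',len(obs),init,'res',res.round(2).tolist())
    return init,obs
E
python3 - <<'E'
from fit import *
ps=[cam('top'),cam('scene')]
bi=[.515,-.17,0.15-.3]
hi=[.53,.18,-.1]
ob=[]
for p in ps:
    r=boardfit(p,bi,.02); 
    ob+=r[1]
print('both',*fitpts(ob,bi,.02))
bp=fitpts(ob,bi,.02)[0]
allh=[];alls=[]
for p in ps:
    oh=[]
    for d in nets.spot_point(p,'hole_a'):
        pr=[w2px(p,P2(bp,m,.02)[0]) for m in HOLES]
        k=np.argmin([np.hypot(*(q-d['location'])) for q in pr])
        print('hole',k,d['score'],np.array(d['location'])-pr[k]) if np.hypot(*(pr[k]-d['location']))<8 else 0
    os_=[]
    ds=nets.spot_point(p,'seat_a')
    hp=np.array(hi)
    for it in range(3):
        os_=[]
        for d in ds:
            pr=[w2px(p,P2(hp,m,0)[0]) for m in SEATS]
            k=np.argmin([np.hypot(*(q-d['location'])) for q in pr])
            if np.hypot(*(pr[k]-d['location']))<12: os_.append((p,SEATS[k],np.array(d['location'])))
        hp,res=fitpts(os_,hp,0)
    print('seats',len(os_),hp,res.round(2).tolist()); alls+=os_
    # silhouette
    im=cv2.cvtColor(p['image'],cv2.COLOR_RGB2HSV);H,S,V=[im[...,i].astype(int) for i in range(3)]
    m=((H>105)&(H<125)&(S>90)&(V>40)).astype(np.uint8)
    n,l,st,ce=cv2.connectedComponentsWithStats(m)
    c=w2px(p,[hp[0],hp[1],.02])
    i=min(range(1,n),key=lambda i:np.hypot(*(ce[i]-c))+(1e3 if st[i,4]<200 else 0))
    pts=np.argwhere(l==i)[:,::-1].astype(np.int32)
    hull=cv2.convexHull(pts); 
    K=8
    def render(pose):
        B=np.array([[sx*115,sy*90,z] for sx in(-1,1) for sy in (-1,1) for z in (0,28)])/1000.
        u=np.array([w2px(p,X) for X in P2(pose,B,0)],np.float32)
        return cv2.convexHull(u)[:,0]
    T=np.zeros((400*4,640*4),np.uint8);cv2.fillConvexPoly(T,np.round((hull[:,0]+.0)*4+2).astype(np.int32),1)
    T=cv2.dilate(T,np.ones((5,5),np.uint8))
    def cost(q):
        M=np.zeros_like(T);cv2.fillConvexPoly(M,np.round((render(q)+.5)*64).astype(np.int32),1,shift=4)
        return float(np.sum(M!=T))
    r=minimize(cost,hp,method='Nelder-Mead',options=dict(initial_simplex=hp+np.array([[0,0,0],[.004,0,0],[0,.004,0],[0,0,.03]])))
    print('sil',r.x,r.fun/T.sum())
print('seats both',*fitpts(alls,hi,0))
E
```

```text
pads 4 [ 0.5131 -0.168  -0.1479] res [[-0.0, 0.08], [0.12, -0.04], [0.0, -0.04], [-0.11, -0.01]]
pads 4 [ 0.5098 -0.1675 -0.1553] res [[0.12, 0.05], [0.01, -0.08], [-0.03, -0.06], [-0.1, 0.1]]
both [ 0.5119 -0.1679 -0.1513] [[ 0.0386  0.4701]
 [ 0.1442  0.4567]
 [-0.0549  0.4462]
 [-0.1588  0.3728]
 [ 0.3677  0.5576]
 [ 0.2638  0.5339]
 [ 0.1019  0.5366]
 [ 0.0258  0.5958]]
hole 2 0.9 [-0.5437  0.0404]
hole 1 0.86 [-1.8845 -0.5286]
hole 3 0.76 [ 1.2851 -0.785 ]
hole 0 0.67 [4.0851 1.4028]
seats 4 [ 0.5313  0.1788 -0.1961] [[0.17, -0.79], [-0.29, -0.24], [0.36, -0.15], [-0.24, 4.88]]
sil [ 0.5323  0.1807 -0.2178] 0.012170012077989302
hole 2 0.9 [-1.8131  1.0846]
hole 0 0.75 [1.093  1.8563]
hole 3 0.74 [-1.374  -2.5561]
seats 3 [ 0.5345  0.1716 -0.2078] [[-3.93, 2.71], [1.91, -1.04], [0.1, -0.37]]
sil [ 0.5147  0.1927 -0.2273] 0.10952406618875654
seats both [ 0.5314  0.1782 -0.1923] [[ 0.3284 -0.9179]
 [-0.1533 -0.2511]
 [ 0.6689 -0.1248]
 [ 0.095   4.7817]
 [-2.1201  1.3402]
 [ 3.3755 -2.6816]
 [ 0.925  -1.6843]]
```

Run:
```python
from fit import *
hp=[.5323,.1807,-.2178]
out=[]
for n,s,(r0,r1,c0,c1) in [('top',7,(142,248,215,310)),('scene',6,(165,250,332,440))]:
    p=cam(n); im=cv2.resize(p['image'][r0:r1,c0:c1,::-1],None,fx=s,fy=s,interpolation=cv2.INTER_CUBIC)
    def d(X,col,dx=hp):
        u=[((w2px(p,x)-[c0,r0]+.5)*s).astype(int).tolist() for x in P2(dx,X,0)]
        return u
    q={'top':hp,'scene':[hp[0]-.003,hp[1],hp[2]-.005]}[n]
    for z in (.028,):
        u=d(np.array([[.115,.09,z],[.115,-.09,z],[-.115,-.09,z],[-.115,.09,z]]),0,q)
        cv2.polylines(im,[np.array(u)],True,(0,0,255),1)
    for m in SEATS:
        ring=[m+[.009*np.cos(t),.009*np.sin(t),0] for t in np.linspace(0,6.28,20)]
        cv2.polylines(im,[np.array(d(np.array(ring),0,q))],True,(0,255,0),1)
        a,b=d(np.array([m,m+[0,0,.029]]),0,q)
        cv2.line(im,a,b,(255,0,255),1)
    cv2.imwrite(f'pics/ov_{n}.png',im);print(im.shape)
```

```text
(742, 665, 3)
(510, 648, 3)
```

View pics/ov_top.png

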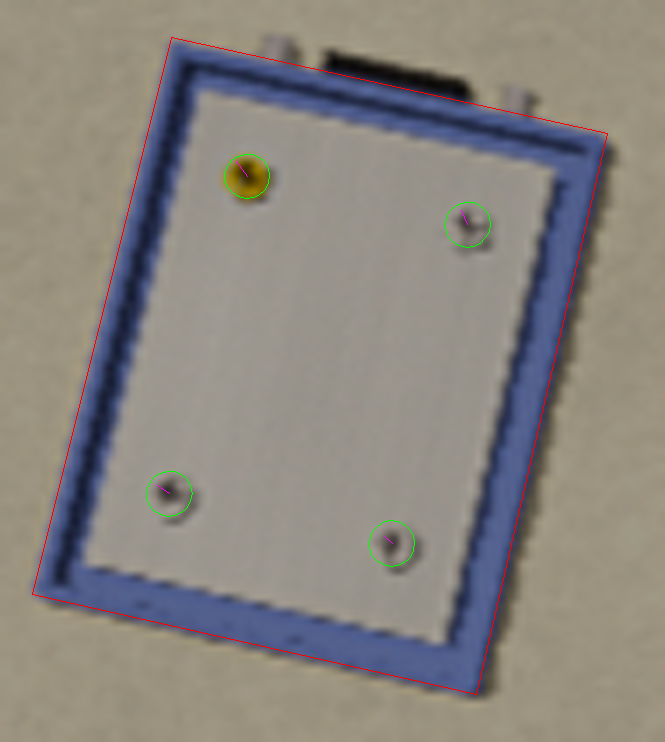

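View pics/ov_scene.png

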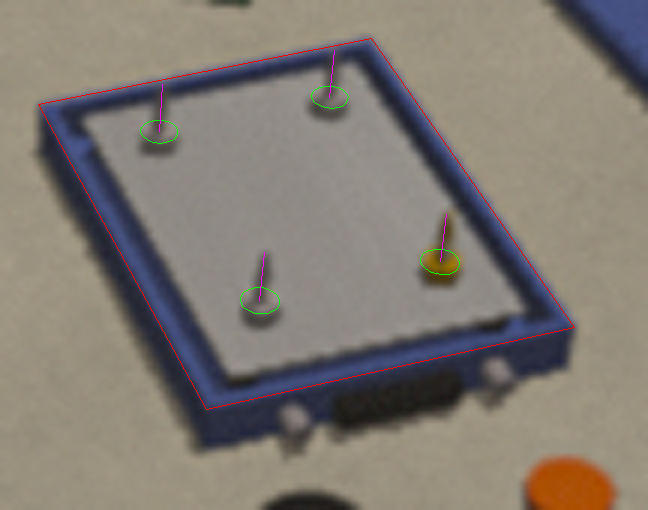

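```bash
cat > go.py <<'E'
import sys
from h import *
from scipy.spatial.transform import Rotation as R
np.set_printoptions(precision=4,suppress=True)
def st():
    o=bot.get_obs();q=o['tool_rot'];r=R.from_quat([q[1],q[2],q[3],q[0]])
    return o,r
def plan(target,yaw):
    """yaw = desired world angle of tool x; prints shift in tool axes (units), turn in units to be level"""
    o,r=st()
    d=np.array(target)-o['eef_pos']
    T=R.from_matrix(np.array([[np.cos(yaw),np.sin(yaw),0],[np.sin(yaw),-np.cos(yaw),0],[0,0,-1]]).astype(float))
    rel=(r.inv()*T).as_rotvec(degrees=True)/4
    print('t',o['t'],'pos',o['eef_pos'],'F',o['contact_force'],'w',o['gripper_width'])
    print('turn units',rel,' shift now-axes',r.inv().apply(d)/.12,' shift target-axes',T.inv().apply(d)/.12)
E
python3 -c "
from go import *
plan([.5115,-.168,.15],-np.pi/2-.151)"
```

```text
t 2.0 pos [ 0.2983 -0.6055  0.2313] F [-0.3182 -0.0376 -1.0044] w 0.9996163816525317
turn units [-0.0001 -0.0005  8.7196]  shift now-axes [-2.4856 -3.2049  0.6776]  shift target-axes [-3.8718 -1.2078  0.6777]
```

Emit:
apply_moves(moves="-1 0 0 0 0 0 0.97; -1 0 0 0 0 0 0.97; -1 0 0 0 0 0 0.97; -1 0 0 0 0 0 0.97; -1 0 0 0 0 0 0.97; -1 0 0 0 0 0 0.97; -1 0 0 0 0 0 0.97; -1 0 0 0 0 0 0.97; -1 0 0 0 0 0 0.96", force=50)

```text
t: 2.75
eef_pos: [0.2984, -0.6055, 0.2314]
tool_rot: [0.0, -0.651, 0.76, -0.0]
contact_force: [0.1, -0.3, 0.1]
gripper_width: 0.998
```

Emit:
apply_moves(moves="-1 -0.28 -0.09 0.02 0 0 0; -1 -0.28 -0.09 0.02 0 0 0; -1 -0.28 -0.09 0.02 0 0 0; -1 -0.28 -0.09 0.02 0 0 0; -1 -0.28 -0.09 0.02 0 0 0; -1 -0.28 -0.09 0.02 0 0 0; -1 -0.28 -0.09 0.02 0 0 0; -1 -0.28 -0.09 0.02 0 0 0; -1 -0.28 -0.09 0.02 0 0 0; -1 -0.28 -0.09 0.02 0 0 0; -1 -0.28 -0.09 0.02 0 0 0; -1 -0.28 -0.09 0.02 0 0 0")

```text
t: 3.75
eef_pos: [0.4877, -0.2248, 0.2027]
tool_rot: [0.0, -0.652, 0.758, -0.0]
contact_force: [-0.2, -0.5, 0.1]
gripper_width: 0.998
```

```bash
python3 -c "
from go import *
plan([.5115,-.168,.10],-np.pi/2-.151)"
```

```text
t 3.75 pos [ 0.4877 -0.2248  0.2027] F [-0.1835 -0.4924  0.1237] w 0.9982789377590114
turn units [-0.0098 -0.0022 -0.0012]  shift now-axes [-0.4981 -0.1241  0.8559]  shift target-axes [-0.498  -0.1247  0.8559]
```

Emit:
apply_moves(moves="-0.3 -0.17 -0.04 0.1 0 0 0; -0.3 -0.17 -0.04 0.2 0 0 0; -0.3 -0.16 -0.04 0.2 0 0 0; -0.3 0 0 0.2 0 0 0; -0.3 0 0 0.16 0 0 0; -0.3 0 0 0 0 0 0")

```text
t: 4.25
eef_pos: [0.508, -0.168, 0.0959]
tool_rot: [-0.002, -0.652, 0.758, 0.003]
contact_force: [-1.1, -1.2, 0.3]
gripper_width: 0.651
```

```bash
python3 -c "
from go import *
plan([.5115,-.168,.027],-np.pi/2-.151)
cam('scene','s1.png');cam('top','t1.png')
a=cv2.imread('pics/s1.png')[150:300,180:360];cv2.imwrite('pics/s1c.png',cv2.resize(a,None,fx=4,fy=4,interpolation=2))"
```

```text
t 4.25 pos [ 0.508  -0.168   0.0959] F [-1.1289 -1.1841  0.321 ] w 0.6506441272817363
turn units [0.0922 0.008  0.0188]  shift now-axes [-0.0043 -0.0328  0.574 ]  shift target-axes [-0.0046 -0.0291  0.5742]
```

View pics/s1c.png

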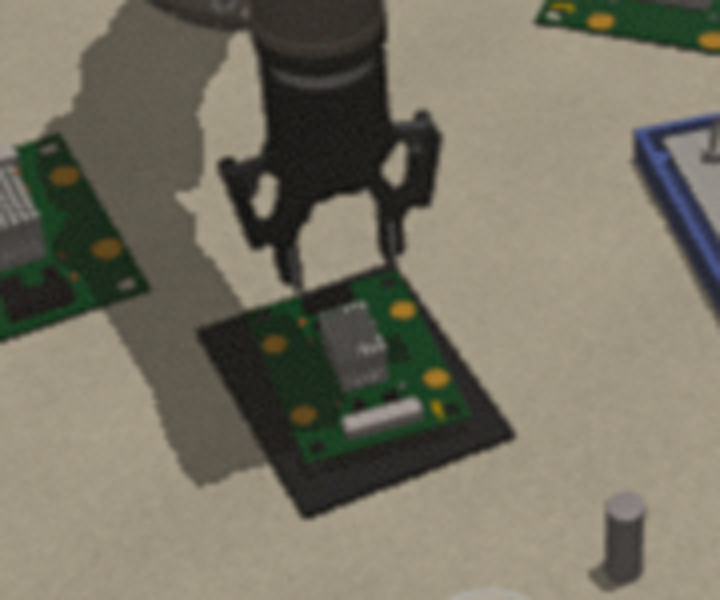

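The gripper stands above the heatsink with jaws across its 30 mm width. Next: go down and grip.

Emit:
apply_moves(moves="-0.3 0 -0.03 0.15 0.09 0 0; -0.3 0 0 0.15 0 0 0; -0.3 0 0 0.15 0 0 0; -0.3 0 0 0.1 0 0 0; -0.3 0 0 0.02 0 0 0; -0.3 0 0 0 0 0 0")

```text
t: 4.85
eef_pos: [0.5145, -0.1701, 0.0313]
tool_rot: [0.002, -0.652, 0.759, -0.002]
contact_force: [-0.2, 0.5, 0.5]
gripper_width: 0.65
```

```bash
python3 -c "
from go import *
plan([.5115,-.168,.027],-np.pi/2-.151)
cam('scene','s2.png')
a=cv2.imread('pics/s2.png')[170:300,200:340];cv2.imwrite('pics/s2c.png',cv2.resize(a,None,fx=4,fy=4,interpolation=2))"
```

```text
t 4.85 pos [ 0.5145 -0.1701  0.0313] F [-0.1556  0.5295  0.4964] w 0.6497602828843985
turn units [-0.0924 -0.0016 -0.0056]  shift now-axes [-0.0138  0.0276  0.0355]  shift target-axes [-0.0138  0.0273  0.0356]
```

View pics/s2c.png

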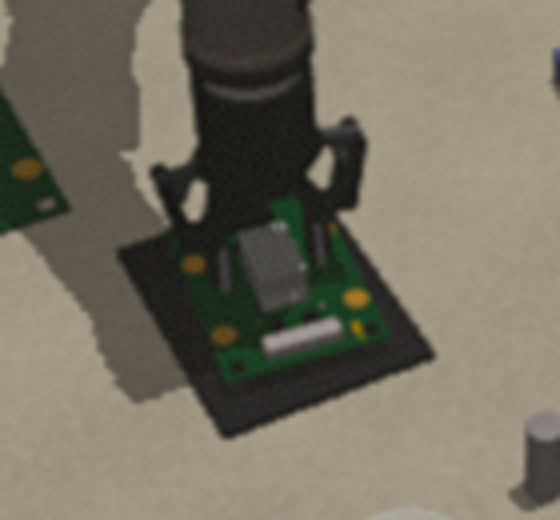

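The fingers straddle the heatsink and the board hasn't moved. The last row hadn't settled, so I undo the small correction, lower by 3 mm and close.

Emit:
apply_moves(moves="-0.3 -0.01 0.03 0.03 -0.09 0 0; -0.3 0 0 0 0 0 0; -0.3 0 0 0 0 0 0; 1 0 0 0 0 0 0; 1 0 0 0 0 0 0; 1 0 0 0 0 0 0; 1 0 0 0 0 0 0; 1 0 0 0 0 0 0; 1 0 0 0 0 0 0; 1 0 0 0 0 0 0", force=60)

```text
t: 5.73
eef_pos: [0.5114, -0.1682, 0.0279]
tool_rot: [0.0, -0.652, 0.758, -0.0]
contact_force: [-1.2, 0.4, 5.3]
gripper_width: 0.342
```

```bash
python3 -c "
from go import *
from fit import *
plan([.5115,-.168,.100],-np.pi/2-.151)
p=cam('top','t3.png');boardfit(p,[.513,-.168,-.148],.02)
"
```

```text
t 5.7333 pos [ 0.5114 -0.1682  0.0279] F [-1.1797  0.4487  5.3493] w 0.3416593477353583
turn units [-0.0141 -0.0006 -0.0007]  shift now-axes [-0.0017 -0.0013 -0.601 ]  shift target-axes [-0.0017 -0.0007 -0.601 ]
pads 2 [ 0.513  -0.1697 -0.155 ] res [[-0.01, 0.1], [0.01, -0.09]]
```

Emit:
apply_moves(moves="1 0 0 -0.02 0 0 0; 1 0 0 -0.05 0 0 0; 1 0 0 -0.1 0 0 0; 1 0 0 -0.15 0 0 0; 1 0 0 -0.15 0 0 0; 1 0 0 -0.15 0 0 0; 1 0 0 -0.1 0 0 0; 1 0 0 -0.05 0 0 0; 1 0 0 0 0 0 0.5; 1 0 0 0 0 0 0.5; 1 0 0 0 0 0 0; 1 0 0 0 0 0 0")

```text
t: 6.78
eef_pos: [0.5106, -0.168, 0.1197]
tool_rot: [-0.0, -0.625, 0.78, 0.0]
contact_force: [-0.5, 0.3, -2.2]
gripper_width: 0.337
```

```bash
python3 -c "
from go import *
from fit import *
plan([.5306,.1805,.100],-np.pi/2-.151-.07)
p=cam('top','t4.png');z=bot.get_obs()['eef_pos'][2]-.0279+.02
for zz in (z,z-.003): boardfit(p,[.513,-.168,-.21],zz)
p=cam('scene','s4.png');boardfit(p,[.51,-.168,-.21],z)
a=cv2.imread('pics/s4.png')[100:300,180:360];cv2.imwrite('pics/s4c.png',cv2.resize(a,None,fx=3,fy=3,interpolation=2))"
```

```text
t 6.7833 pos [ 0.5106 -0.168   0.1197] F [-0.4728  0.2577 -2.2051] w 0.33694986272264676
turn units [ 0.0056 -0.0008  0.0182]  shift now-axes [-2.8707  0.4705  0.1643]  shift target-axes [-2.8701  0.4742  0.1643]
pads 2 [ 0.5122 -0.1694 -0.2195] res [[-0.03, 0.13], [0.03, -0.13]]
pads 2 [ 0.5127 -0.1697 -0.2195] res [[-0.03, 0.16], [0.03, -0.16]]
pads 3 [ 0.5089 -0.1696 -0.2124] res [[0.29, -0.15], [-0.22, -0.05], [-0.06, 0.2]]
```

View pics/s4c.png

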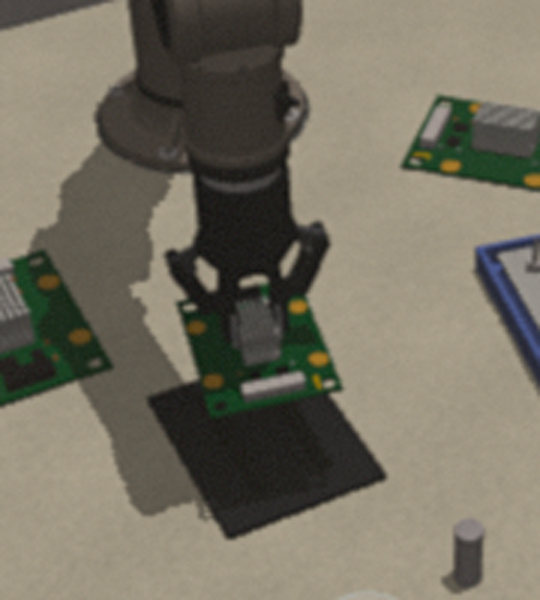

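Emit:
apply_moves(moves="1 -0.08 0.02 0 0 0 0; 1 -0.16 0.02 0 0 0 0; 1 -0.26 0.04 0 0 0 0; 1 -0.3 0.05 0 0 0 0; 1 -0.32 0.05 0 0 0 0; 1 -0.32 0.05 0 0 0 0; 1 -0.32 0.06 0 0 0 0; 1 -0.32 0.06 0 0 0 0; 1 -0.3 0.05 0 0 0 0; 1 -0.26 0.04 0 0 0 0; 1 -0.16 0.03 0 0 0 0; 1 -0.08 0.01 0 0 0 0")

```text
t: 7.88
eef_pos: [0.5293, 0.1867, 0.1197]
tool_rot: [0.001, -0.627, 0.779, 0.001]
contact_force: [0.3, 0.2, -1.2]
gripper_width: 0.336
```

Emit:
apply_moves(moves="1 0 0 0 0 0 0; 1 0 0 0 0 0 0; 1 0 0 0 0 0 0; 1 0 0 0 0 0 0")

```text
t: 8.22
eef_pos: [0.5305, 0.1793, 0.1196]
tool_rot: [-0.001, -0.624, 0.782, -0.0]
contact_force: [0.3, 0.7, -0.1]
gripper_width: 0.338
```

```bash
python3 -c "
from go import *
from fit import *
plan([.5305,.1822,.100],-np.pi/2-.151-.07)
z=bot.get_obs()['eef_pos'][2]-.0279+.02
for n in ('top','scene'):
  p=cam(n,n+'5.png');boardfit(p,[.53,.18,-.21],z)
a=cv2.imread('pics/scene5.png')[120:260,310:450];a=cv2.resize(a,None,fx=4,fy=4,interpolation=2)
b=cv2.imread('pics/top5.png')[130:260,200:320];b=cv2.resize(b,None,fx=4,fy=4,interpolation=2)
cv2.imwrite('pics/s5.png',a);cv2.imwrite('pics/t5.png',b)"
```

```text
t 8.2167 pos [0.5305 0.1793 0.1196] F [ 0.2875  0.6681 -0.1466] w 0.33756130005074353
turn units [ 0.0008 -0.0187 -0.0412]  shift now-axes [-0.0238  0.0054  0.1629]  shift target-axes [-0.0236  0.0053  0.163 ]
pads 2 [ 0.5285  0.179  -0.2339] res [[0.0, -0.0], [-0.0, 0.0]]
```

View pics/s5.png

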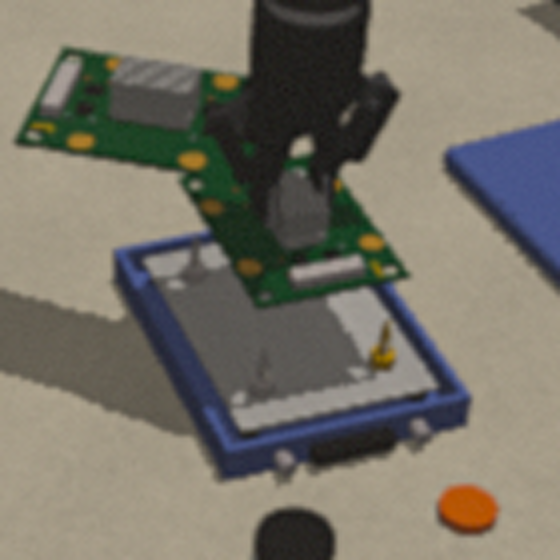

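View pics/t5.png

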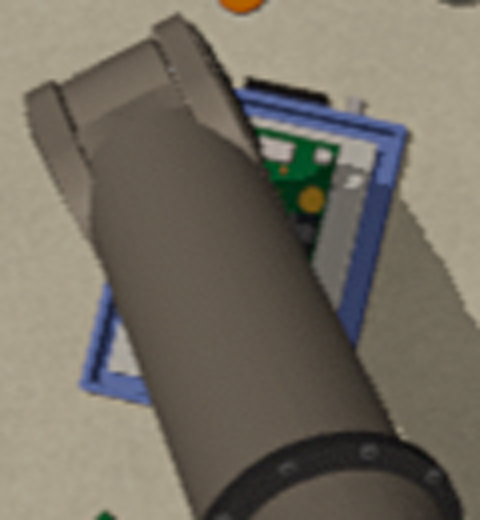

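Emit:
apply_moves(moves="1 0 0 0 0 0 0; 1 0 0 0 0 0 0; 1 0 0 0 0 0 0; 1 0 0 0 0 0 0")

```text
t: 8.65
eef_pos: [0.5304, 0.1816, 0.1197]
tool_rot: [0.0, -0.625, 0.781, -0.0]
contact_force: [0.3, 0.2, -0.6]
gripper_width: 0.34
```

```bash
cat > meas.py <<'E'
from go import *
from fit import *
def edgefit(p,img,init,z=.028):
    # colour-blue-ness edge: maximise signed contrast across the outer rim line
    im=cv2.GaussianBlur(img.astype(np.float32),(0,0),.7)
    f=im[...,2]-im[...,0]   # blue minus red (RGB)
    C=np.array([[.115,.09],[.115,-.09],[-.115,-.09],[-.115,.09]])
    def cost(q,dl=.0025,sel=range(4)):
        s=0
        for i in sel:
            a,b=C[i],C[(i+1)%4]; n=np.array([(a+b)[0],(a+b)[1]]);n=n/np.linalg.norm(n)
            t=np.linspace(.06,.94,60)[:,None]
            L=a+(b-a)*t
            v=[]
            for sg in (-1,1):
                X=np.c_[L+sg*dl*n,np.full(len(L),z)]
                u=np.array([w2px(p,x) for x in P2(q,X,0)],np.float32)
                v.append(cv2.remap(f,u[:,:1],u[:,1:],cv2.INTER_LINEAR)[:,0])
            s+=np.mean(v[0]-v[1])
        return -s
    best=None
    r=minimize(cost,init,method='Nelder-Mead',options=dict(initial_simplex=np.array(init)+np.array([[0,0,0],[.003,0,0],[0,.003,0],[0,0,.02]])))
    return r
E
python3 - <<'E'
from meas import *
plan([.5305,.1822,.100],-np.pi/2-.151-.07)
z=bot.get_obs()['eef_pos'][2]-.0279+.02
for n in ('top','scene'):
  p=cam(n,n+'6.png')
  img=cv2.imread(f'pics/{n}0.png')[:,:,::-1]
  for ini in ([.5323,.1807,-.2178],[.5293,.1807,-.2228]):
    r=edgefit(p,img,ini);print(n,'edge',r.x,r.fun)
  q=[.5293+.0,.1800,-.222]
  for m,k in zip(PADS,'abcd'):
    u=w2px(p,P2(q,m,z)[0]);b=brass(p,u,6);print(k,u,b)
E
```

```text
t 8.65 pos [0.5304 0.1816 0.1197] F [ 0.333   0.1756 -0.5611] w 0.3402230310216466
turn units [-0.0015  0.0004  0.0008]  shift now-axes [-0.0049  0.0005  0.1643]  shift target-axes [-0.0049  0.0004  0.1643]
top edge [ 0.5315  0.1805 -0.2185] -217.3775634765625
top edge [ 0.5315  0.1805 -0.2189] -217.32144165039062
a [243.3454 172.914 ] None
b [276.6509 180.4062] (array([276.5, 179.5]), np.int32(26))
c [270.372  206.2763] None
d [236.8665 198.6681] None
scene edge [ 0.529   0.1815 -0.2187] -105.86849975585938
scene edge [ 0.5291  0.1815 -0.2184] -105.82026672363281
a [403.0212 180.1159] (array([402.9412, 179.7647]), np.int32(17))
b [372.3316 186.337 ] (array([372.6667, 186.1111]), np.int32(9))
c [362.9334 171.4056] None
d [392.6753 165.608 ] None
```

Emit:
apply_moves(moves="1 -0.01 0 0.06 0 0 0; 1 0 0 0.1 0 0 0; 1 0 0 0.1 0 0 0; 1 0 0 0.08 0 0 0; 1 0 0 0.04 0 0 0; 1 0 0 0 0 0 0; 1 0 0 0 0 0 0; 1 0 0 0 0 0 0; 1 0 0 0 0 0 0")

```text
t: 9.5
eef_pos: [0.5311, 0.1831, 0.0746]
tool_rot: [0.001, -0.625, 0.781, -0.0]
contact_force: [-0.6, 0.0, -1.8]
gripper_width: 0.335
```

```bash
cat > look.py <<'E'
import sys
from meas import *
tag=sys.argv[1]
o=bot.get_obs();z=o['eef_pos'][2]-.0079
print(o['t'],o['eef_pos'],o['contact_force'],o['gripper_width'])
q=[.529,.1812,-.2187]
p=cam('scene','sc'+tag+'.png')
for m,k in zip(PADS,'abcd'):
    u=w2px(p,P2(q,m,z)[0]);b=brass(p,u,6);print(k,u,b)
a=cv2.imread('pics/sc'+tag+'.png')[150:250,330:440];cv2.imwrite('pics/z'+tag+'.png',cv2.resize(a,None,fx=6,fy=6,interpolation=2))
E
python3 look.py 7
```

```text
9.5 [0.5311 0.1831 0.0746] [-0.5905  0.0107 -1.7743] 0.3352242184627222
a [401.6594 192.6522] (array([401.8947, 192.5789]), np.int32(19))
b [371.6369 198.9858] (array([372.125, 198.875]), np.int32(8))
c [362.3766 183.9299] None
d [391.4939 178.0188] None
```

View pics/z7.png

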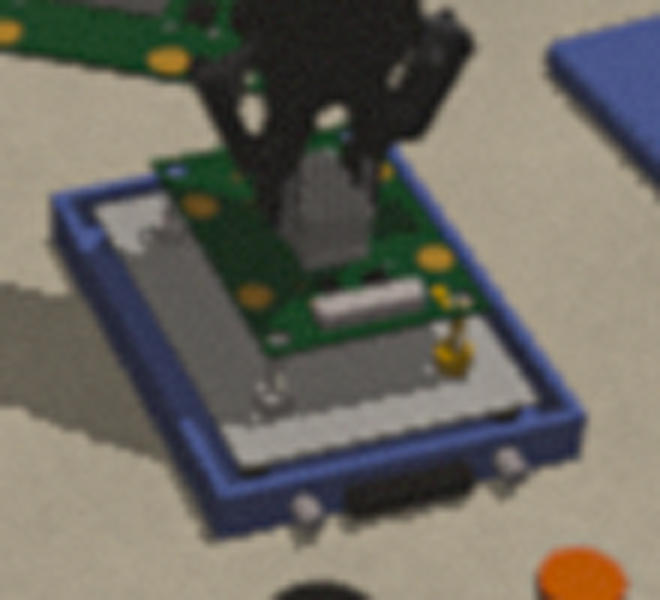

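The board hangs above the pins, with the yellow pin directly under hole a (scene crop about (455,310)). Next I lower it in small steps and watch the force.

Emit:
apply_moves(moves="1 0 0 0.02 0 0 0; 1 0 0 0.02 0 0 0; 1 0 0 0.02 0 0 0; 1 0 0 0.02 0 0 0; 1 0 0 0 0 0 0; 1 0 0 0 0 0 0")

```text
t: 10.05
eef_pos: [0.5305, 0.1828, 0.0642]
tool_rot: [-0.0, -0.625, 0.781, 0.0]
contact_force: [1.3, -0.5, -0.3]
gripper_width: 0.337
```

```bash
python3 look.py 8
```

```text
10.05 [0.5305 0.1828 0.0642] [ 1.3358 -0.4795 -0.2718] 0.3368105875615684
a [401.2858 195.5203] (array([401.45, 195.35]), np.int32(20))
b [371.399 201.865] None
c [362.1889 186.7776] (array([362.5, 186.5]), np.int32(8))
d [391.1785 180.8543] None
```

View pics/z8.png

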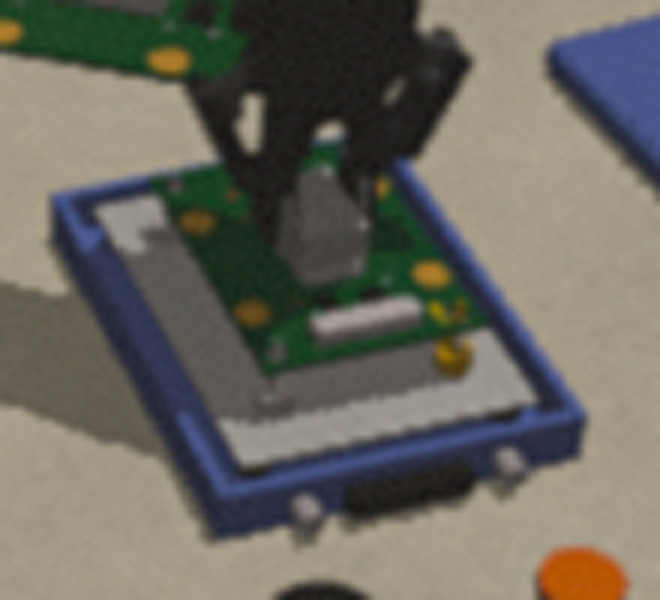

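Emit:
apply_moves(moves="1 0 0 0.02 0 0 0; 1 0 0 0.01 0 0 0; 1 0 0 0.01 0 0 0; 1 0 0 0.01 0 0 0; 1 0 0 0 0 0 0; 1 0 0 0 0 0 0")

```text
t: 10.6
eef_pos: [0.5306, 0.1829, 0.0584]
tool_rot: [-0.0, -0.625, 0.781, 0.0]
contact_force: [0.5, 0.3, -0.5]
gripper_width: 0.337
```

```bash
python3 look.py 9
```

```text
10.6 [0.5306 0.1829 0.0584] [ 0.4558  0.3423 -0.4613] 0.3369958264145844
a [401.0778 197.1171] (array([400.8125, 196.8125]), np.int32(16))
b [371.2665 203.4678] None
c [362.0843 188.3632] None
d [391.0029 182.4333] None
```

View pics/z9.png

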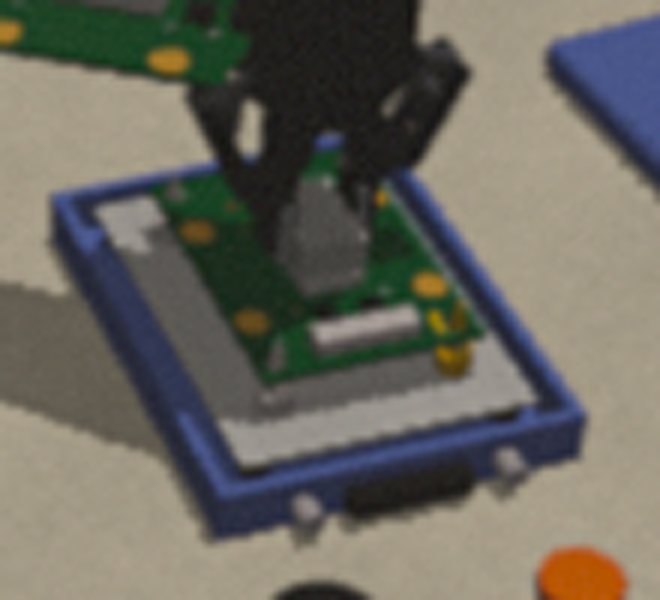

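Pins stick up through holes a, b and c with no contact force. I lower another 2 mm, open the jaws and rise.

Emit:
apply_moves(moves="1 0 0 0.01 0 0 0; 1 0 0 0.01 0 0 0; 1 0 0 0 0 0 0; 0.1 0 0 0 0 0 0; -0.1 0 0 0 0 0 0; -0.1 0 0 0 0 0 0; -0.1 0 0 0 0 0 0; -0.1 0 0 -0.1 0 0 0; -0.1 0 0 -0.2 0 0 0; -0.1 0 0 -0.2 0 0 0; -0.1 0 0 0 0 0 0; -0.1 0 0 0 0 0 0")

```text
t: 11.65
eef_pos: [0.5319, 0.1834, 0.1183]
tool_rot: [0.002, -0.625, 0.781, -0.001]
contact_force: [0.7, -0.7, 0.8]
gripper_width: 0.549
```

```bash
python3 look.py 10
```

```text
11.65 [0.5319 0.1834 0.1183] [ 0.7384 -0.6687  0.8314] 0.5491598106585659
a [403.2703 180.2857] None
b [372.6631 186.5672] None
c [363.1854 171.6581] None
d [392.8525 165.8033] None
```

View pics/z10.png

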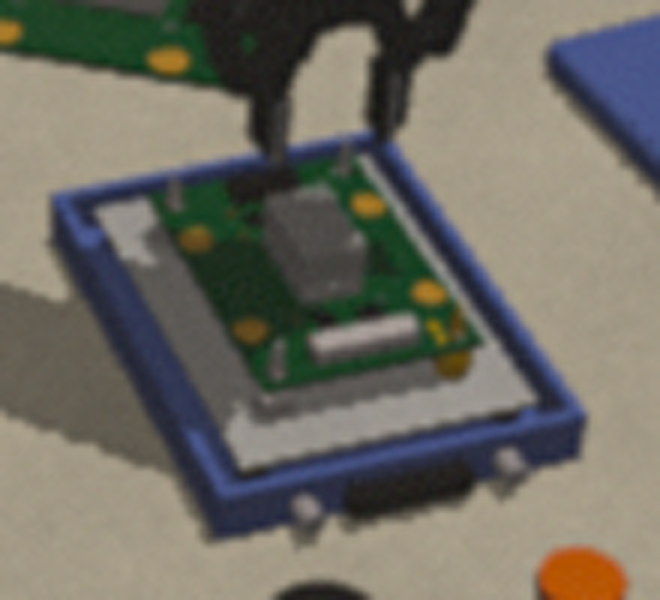

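All four pins stand up through their holes and the board rests on the barbs. Next come the presses, starting with pad a using shut fingers.

```bash
cat > pad.py <<'E'
import sys
from meas import *
C=[.5305,.182,-.2187]
k='abcd'.index(sys.argv[1]);z=float(sys.argv[2])
X=P2(C,PADS[k],0)[0];X[2]=z
print(X);plan(X,-np.pi/2-.2187)
E
python3 pad.py a .07
```

```text
[0.5744 0.2183 0.07  ]
t 11.7 pos [0.531 0.183 0.117] F [-0.489  -0.0513 -0.6636] w 0.5474073438496277
turn units [-0.0181  0.0118 -0.0318]  shift now-axes [-0.3665 -0.2883  0.3923]  shift target-axes [-0.3662 -0.2896  0.3916]
```

Emit:
apply_moves(moves="1 -0.08 -0.06 0 0 0 0; 1 -0.1 -0.08 0 0 0 0; 1 -0.1 -0.08 0 0 0 0; 1 -0.09 -0.07 0 0 0 0; 1 0 0 0.08 0 0 0; 1 0 0 0.1 0 0 0; 1 0 0 0.1 0 0 0; 1 0 0 0.08 0 0 0; 1 0 0 0.03 0 0 0; 1 0 0 0 0 0 0; 1 0 0 0 0 0 0; 1 0 0 0 0 0 0")

```text
t: 12.7
eef_pos: [0.5746, 0.2186, 0.0698]
tool_rot: [0.0, -0.625, 0.781, -0.0]
contact_force: [-0.7, 0.2, -0.2]
gripper_width: -0.001
```

```bash
python3 pad.py a .05; python3 look.py 11 | head -1
```

```text
[0.5744 0.2183 0.05  ]
t 12.7 pos [0.5746 0.2186 0.0698] F [-0.6777  0.1996 -0.2235] w -0.0005323442049098276
turn units [-0.0097  0.0069 -0.0331]  shift now-axes [0.0027 0.0013 0.1646]  shift target-axes [0.0026 0.0012 0.1646]
12.7 [0.5746 0.2186 0.0698] [-0.6777  0.1996 -0.2235] -0.0005323442049098276
```

View pics/z11.png

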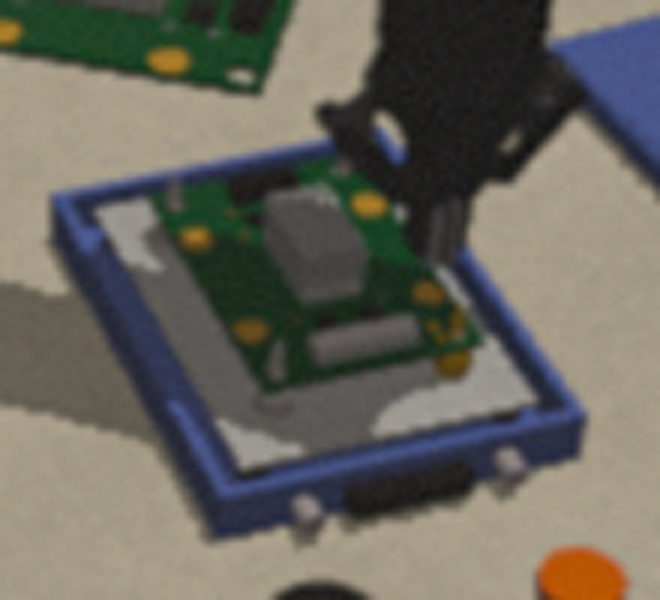

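Emit:
apply_moves(moves="1 0.01 0 0.05 0 0 0; 1 0 0 0.05 0 0 0; 1 0 0 0.03 0 0 0; 1 0 0 0.02 0 0 0; 1 0 0 0 0 0 0; 1 0 0 0 0 0 0")

```text
t: 13.25
eef_pos: [0.574, 0.2174, 0.051]
tool_rot: [-0.0, -0.625, 0.781, 0.0]
contact_force: [-0.1, 0.6, 0.4]
gripper_width: -0.0
```

Emit:
apply_moves(moves="1 0 0 0.01 0 0 0; 1 0 0 0.01 0 0 0; 1 0 0 0.01 0 0 0; 1 0 0 0.01 0 0 0; 1 0 0 0 0 0 0; 1 0 0 0 0 0 0")

```text
t: 13.75
eef_pos: [0.5743, 0.2175, 0.0467]
tool_rot: [0.0, -0.625, 0.781, -0.0]
contact_force: [0.7, 1.1, 2.7]
gripper_width: -0.004
```

Contact at about 0.048. Going on in 2–3 mm steps.

Emit:
apply_moves(moves="1 0 0 0.01 0 0 0; 1 0 0 0.01 0 0 0; 1 0 0 0.01 0 0 0; 1 0 0 0 0 0 0; 1 0 0 0 0 0 0")

```text
t: 14.17
eef_pos: [0.5744, 0.2176, 0.0433]
tool_rot: [0.0, -0.625, 0.781, -0.0]
contact_force: [-1.6, -0.8, 4.6]
gripper_width: -0.005
```

Emit:
apply_moves(moves="1 0 0 0.01 0 0 0; 1 0 0 0.01 0 0 0; 1 0 0 0 0 0 0; 1 0 0 0 0 0 0")

```text
t: 14.5
eef_pos: [0.5745, 0.2177, 0.0411]
tool_rot: [0.0, -0.625, 0.781, -0.0]
contact_force: [-0.8, -0.4, 4.2]
gripper_width: -0.0
```

Emit:
apply_moves(moves="1 0 0 0.01 0 0 0; 1 0 0 0.01 0 0 0; 1 0 0 0 0 0 0; 1 0 0 0 0 0 0")

```text
t: 14.83
eef_pos: [0.5745, 0.2177, 0.0386]
tool_rot: [0.0, -0.625, 0.781, -0.0]
contact_force: [-1.4, -1.0, 6.3]
gripper_width: 0.0
```

Emit:
apply_moves(moves="1 0 0 0.01 0 0 0; 1 0 0 0.01 0 0 0; 1 0 0 0 0 0 0; 1 0 0 0 0 0 0")

```text
t: 15.17
eef_pos: [0.5745, 0.2177, 0.0365]
tool_rot: [0.001, -0.625, 0.781, -0.0]
contact_force: [-1.7, -1.1, 9.9]
gripper_width: 0.002
```

Emit:
apply_moves(moves="1 0 0 0.01 0 0 0; 1 0 0 0.01 0 0 0; 1 0 0 0 0 0 0; 1 0 0 0 0 0 0")

```text
t: 15.5
eef_pos: [0.5746, 0.2177, 0.0344]
tool_rot: [0.001, -0.625, 0.781, -0.0]
contact_force: [-3.2, -1.2, 12.6]
gripper_width: 0.001
```

```bash
python3 look.py 12 | head -1
```

```text
15.5 [0.5746 0.2177 0.0344] [-3.2022 -1.1957 12.5886] 0.001432012102836277
```

View pics/z12.png

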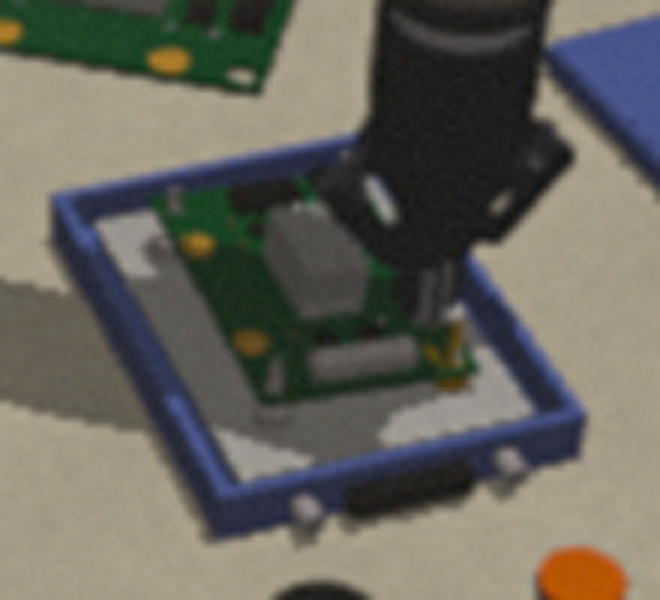

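Emit:
apply_moves(moves="1 0 0 0.01 0 0 0; 1 0 0 0.01 0 0 0; 1 0 0 0 0 0 0; 1 0 0 0 0 0 0")

```text
t: 15.88
eef_pos: [0.5746, 0.2177, 0.0323]
tool_rot: [0.001, -0.625, 0.781, -0.0]
contact_force: [-3.1, -1.9, 14.8]
gripper_width: 0.0
```

```bash
python3 look.py 13 | head -1
```

```text
15.8833 [0.5746 0.2177 0.0323] [-3.0992 -1.939  14.8207] 0.00019883955329765292
```

View pics/z13.png

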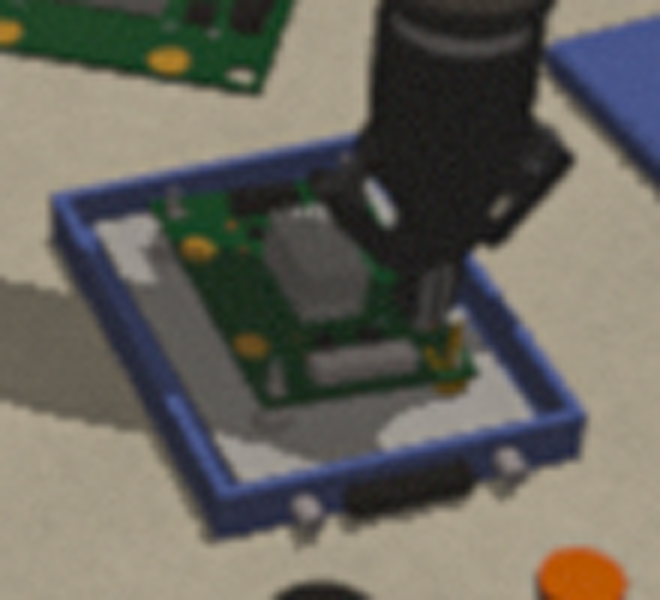

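Emit:
apply_moves(moves="1 0 0 -0.03 0 0 0; 1 0 0 -0.06 0 0 0; 1 0 0 -0.1 0 0 0; 1 0 0 -0.15 0 0 0; 1 0 0 -0.15 0 0 0; 1 0 0 -0.1 0 0 0; 1 0 0 0 0 0 0; 1 0 0 0 0 0 0; 1 0 0 0 0 0 0; 1 0 0 0 0 0 0; 1 0 0 0 0 0 0; 1 0 0 0 0 0 0")

```text
t: 16.93
eef_pos: [0.5736, 0.2172, 0.1008]
tool_rot: [-0.001, -0.625, 0.781, 0.0]
contact_force: [-0.2, 0.3, -0.2]
gripper_width: -0.002
```

```bash
cat > lv.py <<'E'
# board corner heights from the scene pads: for each pad, height that best explains the pixel, at fixed x,y
import sys
from meas import *
tag=sys.argv[1]
p=cam('scene','sc'+tag+'.png');q=[.529,.1812,-.2187]
o=bot.get_obs();print(o['t'],o['eef_pos'])
for m,k in zip(PADS,'abcd'):
    for zz in (.047,.038,.030):
        b=brass(p,w2px(p,P2(q,m,zz)[0]),5)
        if b: break
    if not b: print(k,None);continue
    u=b[0]
    hs=np.linspace(.01,.07,121);pr=np.array([w2px(p,P2(q,m,h)[0]) for h in hs])
    e=np.hypot(*(pr-u).T);i=e.argmin();print(k,u.round(1),b[1],'underside z %.4f'%hs[i],'miss',(u-pr[i]).round(2))
a=cv2.imread('pics/sc'+tag+'.png')[150:250,330:440];cv2.imwrite('pics/z'+tag+'.png',cv2.resize(a,None,fx=6,fy=6,interpolation=2))
E
python3 lv.py 14
```

```text
16.9833 [0.5737 0.2173 0.101 ]
a None
b [371.6 204.2] 8 underside z 0.0480 miss [0.41 0.1 ]
c [362. 188.] 13 underside z 0.0520 miss [-0.11  0.05]
d [390.9 184.4] 16 underside z 0.0430 miss [ 0.16 -0.01]
```

View pics/z14.png

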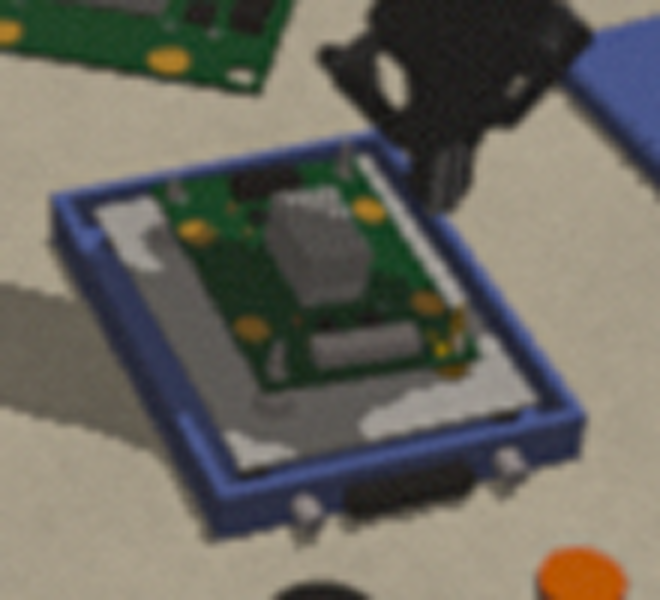

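Corner a is down: the board visibly tilts towards it, and c reads high. Next is b.

Emit:
apply_moves(moves="1 0.1 0 0 0 0 0; 1 0.2 0 0 0 0 0; 1 0.2 0 0 0 0 0; 1 0.15 0 0 0 0 0; 1 0.1 0 0 0 0 0; 1 0 0 0.1 0 0 0; 1 0 0 0.1 0 0 0; 1 0 0 0.08 0 0 0; 1 0 0 0.04 0 0 0; 1 0 0 0 0 0 0; 1 0 0 0 0 0 0; 1 0 0 0 0 0 0")

```text
t: 17.98
eef_pos: [0.5546, 0.1304, 0.0633]
tool_rot: [0.0, -0.625, 0.78, 0.0]
contact_force: [-0.8, 0.1, 0.1]
gripper_width: 0.0
```

```bash
python3 pad.py b .05; python3 lv.py 15
```

```text
[0.5549 0.1305 0.05  ]
t 17.9833 pos [0.5546 0.1304 0.0633] F [-0.8141  0.0785  0.0675] w 0.00032166256204896966
turn units [-0.0023  0.0048 -0.0167]  shift now-axes [-0.0015 -0.0024  0.1109]  shift target-axes [-0.0015 -0.0024  0.1109]
18.0333 [0.5547 0.1302 0.0636]
a [400.8 199.9] 15 underside z 0.0400 miss [ 0.09 -0.04]
b None
c None
d [391.1 184.4] 17 underside z 0.0435 miss [0.27 0.09]
```

View pics/z15.png

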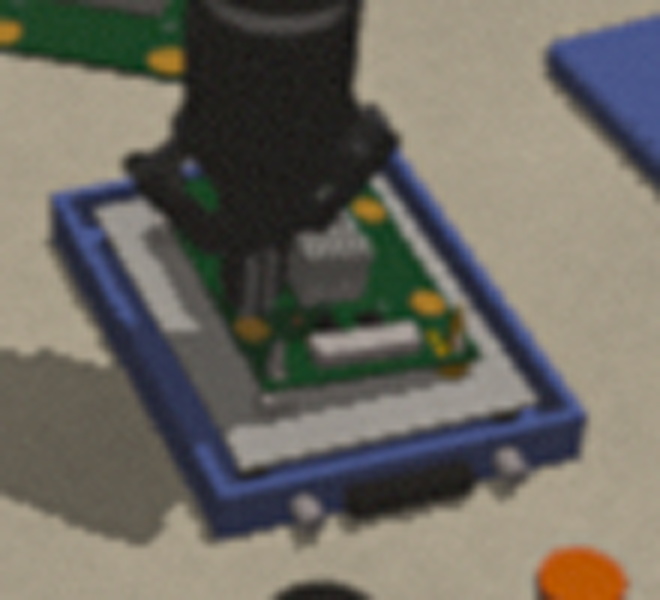

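Emit:
apply_moves(moves="1 0 0 0.04 0 0 0; 1 0 0 0.04 0 0 0; 1 0 0 0.02 0 0 0; 1 0 0 0.01 0 0 0; 1 0 0 0.01 0 0 0; 1 0 0 0.01 0 0 0; 1 0 0 0.01 0 0 0; 1 0 0 0 0 0 0; 1 0 0 0 0 0 0")

```text
t: 18.78
eef_pos: [0.5544, 0.1296, 0.0466]
tool_rot: [0.0, -0.625, 0.781, -0.0]
contact_force: [-1.1, 0.3, 1.8]
gripper_width: -0.001
```

Emit:
apply_moves(moves="1 0 0 0.01 0 0 0; 1 0 0 0.01 0 0 0; 1 0 0 0.01 0 0 0; 1 0 0 0 0 0 0; 1 0 0 0 0 0 0")

```text
t: 19.2
eef_pos: [0.5543, 0.1296, 0.0426]
tool_rot: [-0.0, -0.625, 0.781, 0.0]
contact_force: [-0.2, 0.7, 0.9]
gripper_width: 0.004
```

Emit:
apply_moves(moves="1 0 0 0.01 0 0 0; 1 0 0 0.01 0 0 0; 1 0 0 0 0 0 0; 1 0 0 0 0 0 0")

```text
t: 19.53
eef_pos: [0.5543, 0.1296, 0.0405]
tool_rot: [-0.0, -0.625, 0.781, 0.0]
contact_force: [-1.5, -0.0, 4.0]
gripper_width: 0.001
```

Emit:
apply_moves(moves="1 0 0 0.01 0 0 0; 1 0 0 0.01 0 0 0; 1 0 0 0 0 0 0; 1 0 0 0 0 0 0")

```text
t: 19.87
eef_pos: [0.5543, 0.1297, 0.0384]
tool_rot: [0.0, -0.625, 0.781, 0.0]
contact_force: [-1.6, -0.0, 6.2]
gripper_width: 0.002
```

Emit:
apply_moves(moves="1 0 0 0.01 0 0 0; 1 0 0 0.01 0 0 0; 1 0 0 0 0 0 0; 1 0 0 0 0 0 0")

```text
t: 20.2
eef_pos: [0.5543, 0.1297, 0.0362]
tool_rot: [-0.0, -0.625, 0.781, 0.0]
contact_force: [-3.4, -0.3, 10.4]
gripper_width: -0.003
```

Emit:
apply_moves(moves="1 0 0 0.01 0 0 0; 1 0 0 0.01 0 0 0; 1 0 0 0 0 0 0; 1 0 0 0 0 0 0")

```text
t: 20.53
eef_pos: [0.5543, 0.1297, 0.0341]
tool_rot: [-0.0, -0.625, 0.781, -0.0]
contact_force: [-4.1, 0.6, 13.2]
gripper_width: -0.003
```

Emit:
apply_moves(moves="1 0 0 0.01 0 0 0; 1 0 0 0.01 0 0 0; 1 0 0 0 0 0 0; 1 0 0 0 0 0 0")

```text
t: 20.87
eef_pos: [0.5543, 0.1297, 0.032]
tool_rot: [0.0, -0.625, 0.781, -0.0]
contact_force: [-5.0, -0.6, 15.1]
gripper_width: 0.005
```

```bash
python3 lv.py 16
```

```text
20.9167 [0.5543 0.1297 0.032 ]
a [400.4 202.7] 19 underside z 0.0300 miss [0.07 0.02]
b None
c None
d None
```

View pics/z16.png

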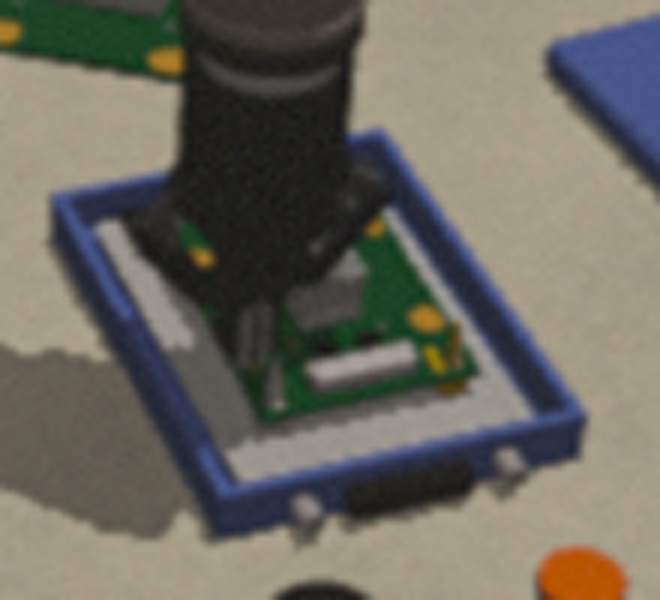

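Emit:
apply_moves(moves="1 0 0 0.01 0 0 0; 1 0 0 0 0 0 0; 1 0 0 0 0 0 0")

```text
t: 21.17
eef_pos: [0.5543, 0.1297, 0.0309]
tool_rot: [0.0, -0.625, 0.781, -0.0]
contact_force: [-5.3, -1.1, 17.1]
gripper_width: 0.003
```

Emit:
apply_moves(moves="1 0 0 -0.03 0 0 0; 1 0 0 -0.06 0 0 0; 1 0 0 -0.1 0 0 0; 1 0 0 -0.15 0 0 0; 1 0 0 -0.15 0 0 0; 1 0 0 -0.11 0 0 0; 1 0 0 0 0 0 0; 1 0 0 0 0 0 0; 1 0 0 0 0 0 0; 1 0 0 0 0 0 0; 1 0 0 0 0 0 0; 1 0 0 0 0 0 0")

```text
t: 22.17
eef_pos: [0.5539, 0.1294, 0.1009]
tool_rot: [-0.001, -0.625, 0.781, 0.0]
contact_force: [0.3, -0.1, 0.2]
gripper_width: -0.001
```

```bash
python3 lv.py 17
```

```text
22.2167 [0.554  0.1295 0.101 ]
a [400.8 199.9] 17 underside z 0.0400 miss [ 0.12 -0.03]
b [371.6 206.2] 8 underside z 0.0405 miss [0.58 0.05]
c [362.3 190.2] 20 underside z 0.0440 miss [0.33 0.03]
d [390.9 184.2] 15 underside z 0.0440 miss [0.13 0.02]
```

View pics/z17.png

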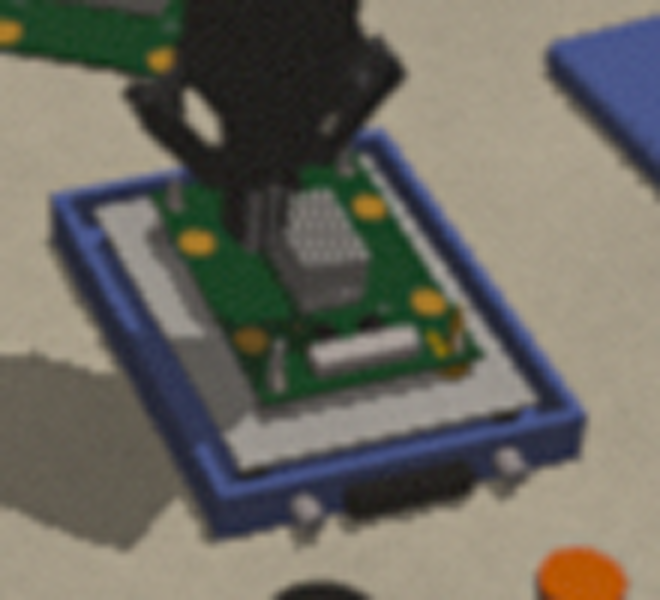

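Corners a and b are home (z about 0.040 at both pads); c and d still sit at 0.044, on the barbs. Next is c.

Emit:
apply_moves(moves="1 0 0.08 0 0 0 0; 1 0 0.15 0 0 0 0; 1 0 0.15 0 0 0 0; 1 0 0.12 0 0 0 0; 1 0 0.08 0 0 0 0; 1 0 0 0.1 0 0 0; 1 0 0 0.1 0 0 0; 1 0 0 0.1 0 0 0; 1 0 0 0.05 0 0 0; 1 0 0 0.02 0 0 0; 1 0 0 0 0 0 0; 1 0 0 0 0 0 0")

```text
t: 23.22
eef_pos: [0.4867, 0.145, 0.0576]
tool_rot: [0.0, -0.625, 0.781, -0.0]
contact_force: [0.6, -0.5, 0.2]
gripper_width: -0.0
```

```bash
python3 pad.py c .05; python3 lv.py 18
```

```text
[0.4866 0.1457 0.05  ]
t 23.2167 pos [0.4867 0.145  0.0576] F [ 0.6059 -0.4842  0.2356] w -0.0003998038909049594
turn units [-0.0048  0.003  -0.031 ]  shift now-axes [-0.0055  0.0021  0.0632]  shift target-axes [-0.0055  0.0021  0.0632]
23.2667 [0.4868 0.145  0.0578]
a [400.8 199.8] 16 underside z 0.0405 miss [ 0.09 -0.02]
b [371.4 206.4] 20 underside z 0.0400 miss [0.42 0.02]
c None
d [390.9 184.1] 14 underside z 0.0445 miss [0.03 0.02]
```

View pics/z18.png

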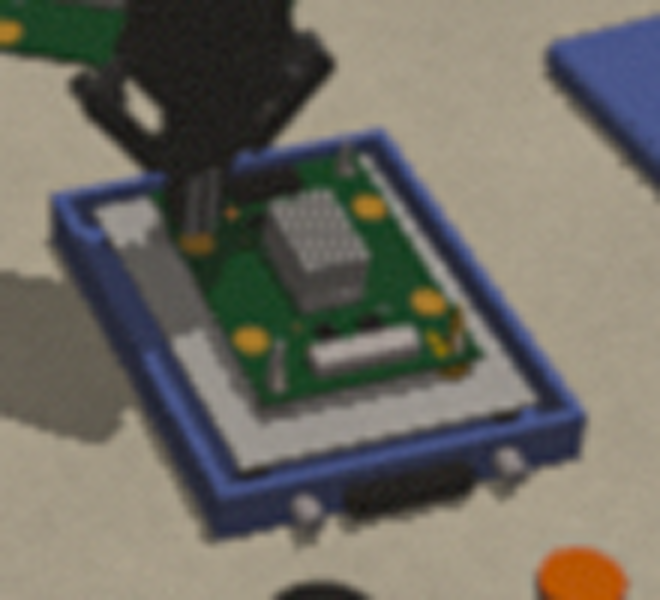

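Fingertips sit right above pad c. Press.

Emit:
apply_moves(moves="1 0 0 0.04 0 0 0; 1 0 0 0.03 0 0 0; 1 0 0 0.01 0 0 0; 1 0 0 0.01 0 0 0; 1 0 0 0.01 0 0 0; 1 0 0 0.01 0 0 0; 1 0 0 0.01 0 0 0; 1 0 0 0 0 0 0; 1 0 0 0 0 0 0")

```text
t: 24.02
eef_pos: [0.4863, 0.1448, 0.043]
tool_rot: [-0.0, -0.625, 0.781, 0.0]
contact_force: [-0.7, -0.9, 4.8]
gripper_width: -0.004
```

Emit:
apply_moves(moves="1 0 0 0.01 0 0 0; 1 0 0 0.01 0 0 0; 1 0 0 0.01 0 0 0; 1 0 0 0 0 0 0; 1 0 0 0 0 0 0")

```text
t: 24.43
eef_pos: [0.4863, 0.1449, 0.0396]
tool_rot: [-0.0, -0.625, 0.781, 0.0]
contact_force: [-2.3, 0.3, 8.8]
gripper_width: -0.002
```

Emit:
apply_moves(moves="1 0 0 0.01 0 0 0; 1 0 0 0.01 0 0 0; 1 0 0 0 0 0 0; 1 0 0 0 0 0 0")

```text
t: 24.77
eef_pos: [0.4862, 0.145, 0.0372]
tool_rot: [-0.0, -0.625, 0.781, 0.0]
contact_force: [-2.7, -0.5, 4.5]
gripper_width: -0.002
```

The force fell from 8.8 to 4.5 N, which is a click. I press on a little to make sure the corner is fully home.

Emit:
apply_moves(moves="1 0 0 0.01 0 0 0; 1 0 0 0.01 0 0 0; 1 0 0 0 0 0 0; 1 0 0 0 0 0 0")

```text
t: 25.1
eef_pos: [0.4864, 0.145, 0.0348]
tool_rot: [0.0, -0.625, 0.781, 0.0]
contact_force: [-2.4, -0.8, 8.5]
gripper_width: 0.001
```

Emit:
apply_moves(moves="1 0 0 0.01 0 0 0; 1 0 0 0.01 0 0 0; 1 0 0 0 0 0 0; 1 0 0 0 0 0 0")

```text
t: 25.43
eef_pos: [0.4864, 0.145, 0.0326]
tool_rot: [0.0, -0.625, 0.781, 0.0]
contact_force: [-4.2, -1.2, 11.8]
gripper_width: 0.002
```

Emit:
apply_moves(moves="1 0 0 0.01 0 0 0; 1 0 0 0.01 0 0 0; 1 0 0 0 0 0 0; 1 0 0 0 0 0 0")

```text
t: 25.77
eef_pos: [0.4864, 0.145, 0.0304]
tool_rot: [0.0, -0.625, 0.781, -0.0]
contact_force: [-4.2, -0.3, 14.9]
gripper_width: 0.001
```

Next, up and over to pad d (tool x −0.75).

Emit:
apply_moves(moves="1 0 0 -0.03 0 0 0; 1 0 0 -0.06 0 0 0; 1 0 0 -0.1 0 0 0; 1 0 0 -0.15 0 0 0; 1 0 0 -0.15 0 0 0; 1 0 0 -0.11 0 0 0; 1 -0.1 0 0 0 0 0; 1 -0.2 0 0 0 0 0; 1 -0.2 0 0 0 0 0; 1 -0.15 0 0 0 0 0; 1 -0.1 0 0 0 0 0; 1 0 0 0 0 0 0")

```text
t: 26.77
eef_pos: [0.5061, 0.2363, 0.1012]
tool_rot: [0.001, -0.626, 0.779, 0.001]
contact_force: [0.6, 0.2, 0.4]
gripper_width: -0.0
```

Emit:
apply_moves(moves="1 0 0 0.1 0 0 0; 1 0 0 0.1 0 0 0; 1 0 0 0.1 0 0 0; 1 0 0 0.05 0 0 0; 1 0 0 0.02 0 0 0; 1 0 0 0 0 0 0; 1 0 0 0 0 0 0; 1 0 0 0 0 0 0")

```text
t: 27.43
eef_pos: [0.5066, 0.2327, 0.0577]
tool_rot: [0.0, -0.625, 0.781, -0.0]
contact_force: [-1.3, 0.2, -1.3]
gripper_width: 0.002
```

```bash
python3 pad.py d .05; python3 lv.py 19
```

```text
[0.5061 0.2335 0.05  ]
t 27.4333 pos [0.5066 0.2327 0.0577] F [-1.2503  0.1888 -1.3082] w 0.0016218232469556832
turn units [-0.0097  0.0078 -0.0338]  shift now-axes [-0.0056  0.0052  0.0641]  shift target-axes [-0.0056  0.0052  0.0641]
27.4833 [0.5066 0.2328 0.0578]
a [401.  200.5] 18 underside z 0.0380 miss [ 0.36 -0.01]
b [371.3 206.6] 20 underside z 0.0390 miss [0.29 0.05]
c None
d None
```

View pics/z19.png

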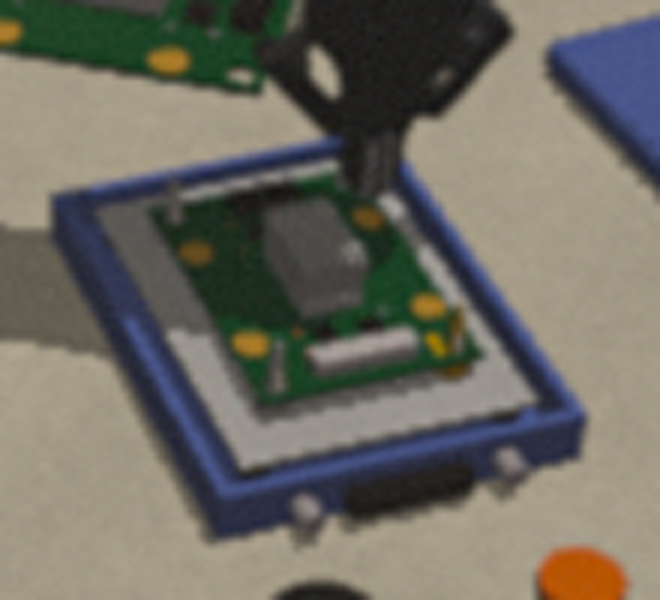

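Emit:
apply_moves(moves="1 0.01 -0.01 0.04 0 0 0; 1 0 0 0.03 0 0 0; 1 0 0 0.01 0 0 0; 1 0 0 0.01 0 0 0; 1 0 0 0.01 0 0 0; 1 0 0 0.01 0 0 0; 1 0 0 0.01 0 0 0; 1 0 0 0 0 0 0; 1 0 0 0 0 0 0")

```text
t: 28.23
eef_pos: [0.5071, 0.2313, 0.0429]
tool_rot: [-0.0, -0.625, 0.781, 0.0]
contact_force: [0.5, 1.1, -0.0]
gripper_width: 0.001
```

Emit:
apply_moves(moves="1 0 0 0.01 0 0 0; 1 0 0 0.01 0 0 0; 1 0 0 0.01 0 0 0; 1 0 0 0 0 0 0; 1 0 0 0 0 0 0")

```text
t: 28.65
eef_pos: [0.5072, 0.2313, 0.0393]
tool_rot: [0.0, -0.625, 0.781, -0.0]
contact_force: [0.7, 0.4, 2.1]
gripper_width: -0.001
```

Emit:
apply_moves(moves="1 0 0 0.01 0 0 0; 1 0 0 0.01 0 0 0; 1 0 0 0 0 0 0; 1 0 0 0 0 0 0")

```text
t: 28.98
eef_pos: [0.5072, 0.2313, 0.0371]
tool_rot: [0.0, -0.625, 0.781, -0.0]
contact_force: [-0.3, -0.2, 5.3]
gripper_width: -0.0
```

Emit:
apply_moves(moves="1 0 0 0.01 0 0 0; 1 0 0 0.01 0 0 0; 1 0 0 0 0 0 0; 1 0 0 0 0 0 0")

```text
t: 29.32
eef_pos: [0.5072, 0.2313, 0.0349]
tool_rot: [0.0, -0.625, 0.781, -0.0]
contact_force: [-2.8, -1.6, 7.8]
gripper_width: 0.004
```

Emit:
apply_moves(moves="1 0 0 0.01 0 0 0; 1 0 0 0.01 0 0 0; 1 0 0 0 0 0 0; 1 0 0 0 0 0 0")

```text
t: 29.65
eef_pos: [0.5072, 0.2313, 0.0328]
tool_rot: [0.0, -0.625, 0.781, -0.0]
contact_force: [-2.6, -0.6, 10.2]
gripper_width: -0.003
```

Emit:
apply_moves(moves="1 0 0 0.01 0 0 0; 1 0 0 0.01 0 0 0; 1 0 0 0 0 0 0; 1 0 0 0 0 0 0")

```text
t: 29.98
eef_pos: [0.5072, 0.2313, 0.0307]
tool_rot: [0.0, -0.625, 0.781, -0.0]
contact_force: [-3.5, -0.9, 14.2]
gripper_width: 0.001
```

Emit:
apply_moves(moves="1 0 0 0.01 0 0 0; 1 0 0 0 0 0 0; 1 0 0 0 0 0 0")

```text
t: 30.23
eef_pos: [0.5072, 0.2313, 0.0296]
tool_rot: [0.0, -0.625, 0.781, -0.0]
contact_force: [-3.5, -2.5, 15.5]
gripper_width: -0.001
```

Emit:
apply_moves(moves="1 0 0 -0.03 0 0 0; 1 0 0 -0.06 0 0 0; 1 0 0 -0.1 0 0 0; 1 0 0 -0.15 0 0 0; 1 0 0 -0.25 0 0 0; 1 0 0 -0.3 0 0 0; 1 0 0 -0.3 0 0 0; 1 0.2 0 0 0 0 0; 1 0.3 0 0 0 0 0; 1 0.3 0 0 0 0 0; 1 0.3 0 0 0 0 0; 1 0.2 0 0 0 0 0")

```text
t: 31.23
eef_pos: [0.4717, 0.0755, 0.1717]
tool_rot: [-0.0, -0.624, 0.781, -0.0]
contact_force: [0.4, -0.0, -1.2]
gripper_width: 0.0
```

Emit:
apply_moves(moves="1 0.3 0 0 0 0 0; 1 0.3 0 0 0 0 0; 1 0.3 0 0 0 0 0; 1 0.3 0 0 0 0 0; 1 0.2 0 0 0 0 0; 1 0 0 0 0 0 0; 1 0 0 0 0 0 0; 1 0 0 0 0 0 0")

```text
t: 31.9
eef_pos: [0.4364, -0.0841, 0.1717]
tool_rot: [0.0, -0.625, 0.781, -0.0]
contact_force: [0.4, 1.1, -1.1]
gripper_width: 0.001
```

```bash
python3 lv.py 20; python3 -c "
from meas import *
p=cam('top','t20.png');boardfit(p,[.5315,.1805,-.2187],.038)
p=cam('scene');boardfit(p,[.529,.1815,-.2187],.038)
a=cv2.imread('pics/t20.png')[142:248,215:310];cv2.imwrite('pics/zt20.png',cv2.resize(a,None,fx=5,fy=5,interpolation=2))
"
```

```text
31.95 [ 0.4365 -0.0837  0.1715]
a [401.1 200.6] 17 underside z 0.0380 miss [0.48 0.08]
b [371.5 206.9] 16 underside z 0.0380 miss [ 0.52 -0.  ]
c [362.2 191.7] 16 underside z 0.0385 miss [0.32 0.09]
d [390.9 185.7] 15 underside z 0.0385 miss [0.29 0.08]
pads 4 [ 0.5319  0.1817 -0.2158] res [[-0.18, -0.0], [0.04, 0.16], [0.13, -0.03], [0.01, -0.12]]
pads 4 [ 0.5297  0.1823 -0.2227] res [[-0.06, -0.02], [-0.03, 0.19], [-0.04, -0.01], [0.13, -0.17]]
```

View pics/z20.png

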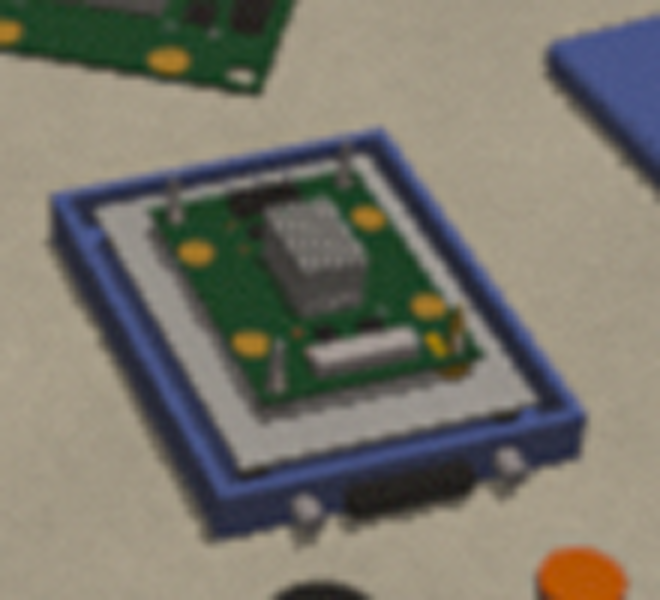

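View pics/zt20.png

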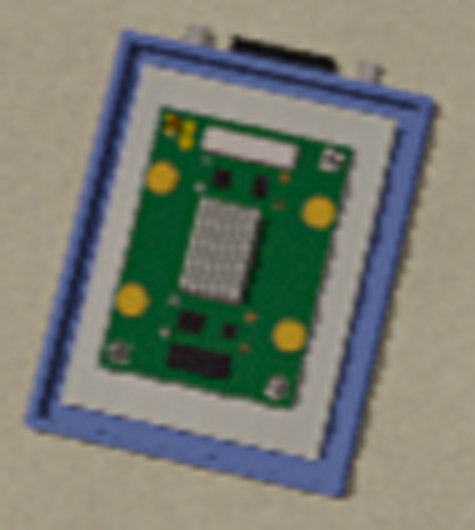

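View pics/sc20.png

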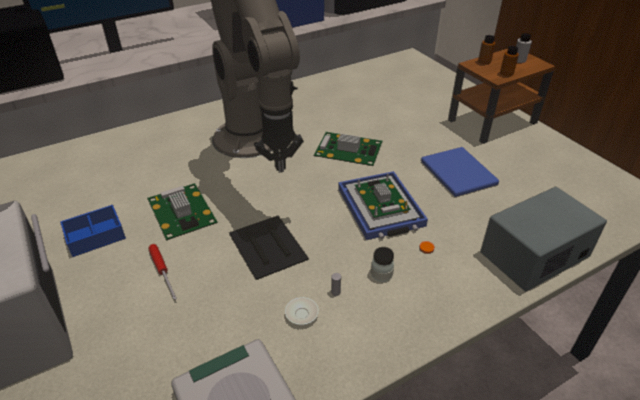

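The board is level: undersides at the four pads read 38.0, 38.0, 38.5 and 38.5 mm, with the pins standing through all four holes. The bystanders look unmoved. Handing in.

```bash
python3 -c "
from h import *
print(bot.hand_in())"
```

```text
the job is handed in; nothing more can be done
None
```

The board is on its four standoffs, with the yellow-marked corner on the yellow post, and the job was handed in at about 32 s of the 70 s allowed. The hand-in gives no verdict.

I gripped it by the heatsink, lowered it over the pins until it rested on the barbs, then pressed pads a, b, c and d in turn. The highest force I read was about 17 N.

**Last checks:**
- **Seated height:** in the scene camera, the underside at pads a to d read 38.0, 38.0, 38.5 and 38.5 mm above the table. The shoulders are at 38 mm, so the board is level and home on all four.
- **Position:** the pins show through all four holes in both cameras. The board's centre reads within about 1.5 mm of the housing's.
- **Surroundings:** the bystanders look unmoved by eye, and the arm stands clear of everything.

**What was less certain:**
- **Camera disagreement:** the two cameras differ by about 2–3 mm along x, within their stated error. I therefore judged the board against the housing within each camera.
- **Clicks:** I saw a clear drop in force only at corner c. Corner d was already down when I pressed it, so it probably clicked through during the press on c. For a and b the evidence is the board's height after each press.

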